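Clear spilt reagent tablets off the tiled step with a scraper

ROBOT

A 6-joint arm with a two-finger parallel gripper is mounted at the origin on the work surface. World frame = base frame: x ahead of the robot, y to its left, z up, the work surface at z = 0. Lengths are in m, angles in rad, forces in N, time in s.
With the tool pointing down it reaches from about 0.3 to 0.875 m from the base axis. Payload 6.4 kg.
Tool frame: the origin (TCP) lies at the very end of the fingers, on their centre line; the grasp point (between the pads) lies 19 mm behind it (ctrl.tcp_to_grasp is the distance from the TCP to the grasp point, in m); z points along the fingers, y is the direction in which the jaws open and shut (so a half turn about z gives the same grasp; the last joint's range is limited). The gripper opens to 85 mm and grips with 20 to 120 N. Pads are 22 mm wide; open, the fingers measure 114 mm over their backs; the gripper's body (76 mm by 85 mm) begins 54 mm behind the grasp point. The pads swing forward as they close: fully open they stand 13 mm farther back than shut.
Start: joints at [-1.407, 0.181, 1.607, -0, 1.354, -0.206], TCP at [0.208, -0.536, 0.231] pointing down, gripper open.
Joint ranges: [-2.99, 2.99], [-0.89, 2.07], [0.3, 2.58], [-1.14, 4.28], [0, 2.63], [-3.12, 3.12]. Speed limits (rad/s): [2.57, 2.57, 3.01, 3.14, 3.14, 3.14].

INTERFACE

Orientations are given as a unit quaternion [w, x, y, z].
In Python, from bench import ctrl gives the robot as it stands. The module is installed in compiled form; this text tells all that it offers.
- The arm moves only by the tool drive_tool, never from a script. Its argument "deltas" is a list of rows, each an object with "slide": the shift along the tool's x, y, z as a fraction of full scale, a list of three; "delta_rot": the turn, a rotation vector about the tool's x, y, z as a fraction of full scale, a list of three; "hand": the opening, from 0 (shut) to 1 (fully open). In form: [{"slide": [tx, ty, tz], "delta_rot": [wx, wy, wz], "hand": hand}, ...]. A call has exactly 5 rows; each row shifts and turns the commanded pose from where the row before left it, along the tool's axes as they then stand; what a row does not reach is not made up. Full scale, the value 1, is 50 mm for a shift and 180 degrees for a turn. A row lasts 1/8 s, in which the tool goes at most 62.5 mm and 10.7 degrees, less where a joint would pass 70% of its speed; a pose out of reach is approached as far as the arm can. A call with a number of a shift or a turn outside -1 to 1 is refused whole. A call with a gripper value outside its range is refused whole. The fingers move at their own pace and stop on an object; the grip force is fixed at half the most. Time passes only in rows, so rows that do not move let the fingers close, or fill a call up. It gives the time, the measured TCP pose, the force and the opening at its end, in the units of the state.
- ctrl.get_obs(): the state, without advancing time (a new reading comes with each control period).
- ctrl.camera(name): name is "scene" or "top" or "wrist"; returns a dict with "frame" (480x640x3 uint8, red, green, blue), "mtx" (3x3 intrinsics, pixels), "dist" ([k1, k2, p1, p2, k3] as OpenCV has them; the pictures are not rectified), "R" (3x3) and "t" (3): a world point X has camera coordinates R X + t. Camera axes: x right, y down, z forward; pixel columns grow to the right and rows downward; lengths in m; the calibration is good to about 2 mm. A picture is of the moment at which its call begins. There is no depth.
- ctrl.hand_in(): hands the job in, once; it reports no verdict.
The state is a dict: "time_s": time; "q": joint angles; "dq": joint speeds; "joint_efforts": joint torques, N m; "eef_pos": TCP position; "eef_rot": TCP orientation; "wrist_force": force on the tool from outside, world axes, zero at the start; "torque": the same for the moment, N m; "opening": opening from 0.0 (shut) to 1.0 (fully open).
Only numpy, scipy, OpenCV 4.12 (cv2) and the standard library are available. Lean on these libraries where they do the work, as an engineer would, in place of code of your own. Each camera call takes 0.05 s, during which the arm holds its last target.

TASK

Take the scraper from its black mat and use it to sweep all five white tablets off the grey tiled step, those under the glass shelf too, over the end into the green tray. Touch the tablets only with the scraper, never with the gripper or arm, and do not shift or tip the crucible, the jar or any other labware. Then stand the scraper upright on its mat again and let go.

Things in the scene. Friction and masses are not known exactly. Their poses are not given: they have to be found in the camera images.
- step: Fixed grey tiled step. Origin on the bench under its working centre; x to the rear (away from the robot), y left. Flat tile top 80 mm above the bench, x -140 to +90 mm, y -165 to +165 mm, both y ends open edges. White rear lip at x 90 to 98 mm, 10 mm above the tile. Posts of the shelf at x 150, y +-170 mm.
- shelf_edge (a point): Middle of the front lower edge of the fixed clear glass shelf over the rear of the step, 200 mm above the bench, 8 mm behind the step's origin; axes as the step's. The shelf runs from here to 162 mm behind, y +-200 mm, 8 mm thick; an upright glass guard with a steel edge along its front (6 mm thick) reaches 55 mm above this point. Open below at the front: a hand leaning back towards the robot clears the guard, an upright one does not.
- tray: Green open catch tray, fixed to the left or right end of the step. Origin at its underside's centre on the bench; axes as the step's. 185 mm (x) by 128 mm (y), on a 30 mm base: floor 34 mm, rims 70 mm above the bench, walls 4 mm thick. Its wall by the step is hidden under the tile's overhanging end, 10 mm below the tile top, so that a piece pushed over the end drops in.
- other_tray: White tray of the same size and height at the other end of the step, holding a dropper bottle (75 mm tall) and a beaker (55 mm tall). Not for tablets.
- tablet1_center (a point): White round tablet, 28 mm across, 14 mm high, 13 to 25 g, lying flat on the tile (under the glass shelf). The point is its centre, 7 mm above what it lies on.
- tablet2_center (a point): White round tablet, 28 mm across, 14 mm high, 13 to 25 g, lying flat on the tile (under the glass shelf). The point is its centre, 7 mm above what it lies on.
- tablet3_center (a point): White round tablet, 28 mm across, 14 mm high, 13 to 25 g, lying flat on the tile (under the glass shelf). The point is its centre, 7 mm above what it lies on.
- tablet4_center (a point): White round tablet, 28 mm across, 14 mm high, 13 to 25 g, lying flat on the tile (in front of the shelf). The point is its centre, 7 mm above what it lies on.
- tablet5_center (a point): White round tablet, 28 mm across, 14 mm high, 13 to 25 g, lying flat on the tile (in front of the shelf). The point is its centre, 7 mm above what it lies on.
- crucible: Blue porcelain crucible standing loose on the tile, 34 mm across, 30 mm high. Origin at the centre of its underside. Must stay where it is.
- jar: Small amber glass jar with a red cap standing loose on the tile, 34 mm across, 32 mm high. Origin at the centre of its underside. Must stay where it is.
- mat: Black rubber mat on top of a white block fixed on the bench in front of one of the trays: the scraper's place. Block and mat together 90 mm (x) by 90 mm (y), the mat's top 75 mm above the bench. Origin at the centre of the block's underside, on the bench.
- scraper_grip (a point): Point on the scraper's orange handle, on its axis, 70 mm up from the head. The handle, 20 mm wide across y (flat sides) by 24 mm, 100 mm long, leaves the head's top 18 mm behind its centre and leans back to -x, 28 degrees from vertical (along -0.469, 0, 0.883). This point is (-50.9, 0, 96.8) mm from scraper_foot. x forward along the head, z up when it stands. Mass 0.13 to 0.19 kg.
- scraper_foot (a point): Centre of the underside of the scraper's blue head: a block 50 mm (x) by 20 mm (y) by 35 mm (z) that stands by itself on this underside; same axes as scraper_grip. Its two 50 x 35 mm side faces (+y and -y) do the pushing.
- rack: White test-tube rack, loose, 50 by 106 mm, 66 mm high with tubes reaching 96 mm, on the bench in front of the tray that has no mat before it. Origin at the centre of its underside.
- dropper: Amber dropper bottle in the white tray, 36 mm across, 75 mm high. Origin at its underside's centre.
- beaker: Small glass beaker in the white tray, 44 mm across, 55 mm high. Origin at its underside's centre.
- mortar: White mortar bowl at the side of the bench, 90 mm across, 50 mm high. Origin at its underside's centre.
- flask: Green glass conical flask at the other side of the bench, 76 mm across, 112 mm high. Origin at its underside's centre.
There are look-alikes about, which are no part of the job. What is shaped like the part that bears scraper_grip but purple is not meant.

How it is judged:
On the way, in this order (a step that is already met when the one before it is completed fails the run):
1. the scraper is picked up from its mat (z of scraper_foot in the frame of mat above 0.095 m), for 0.1 s.
2. all five tablets lie in the green tray (x of tablet1_center in the frame of tray between -0.092 and 0.092 m and y of tablet1_center in the frame of tray between -0.064 and 0.064 m and z of each of tablet1_center, tablet2_center, tablet3_center, tablet4_center, tablet5_center in the frame of tray below 0.078 m and linear speed of each of tablet1, tablet2, tablet3, tablet4, tablet5 below 0.02 m/s and x of tablet2_center in the frame of tray between -0.092 and 0.092 m and y of tablet2_center in the frame of tray between -0.064 and 0.064 m and x of tablet3_center in the frame of tray between -0.092 and 0.092 m and y of tablet3_center in the frame of tray between -0.064 and 0.064 m and x of tablet4_center in the frame of tray between -0.092 and 0.092 m and y of tablet4_center in the frame of tray between -0.064 and 0.064 m and x of tablet5_center in the frame of tray between -0.092 and 0.092 m and y of tablet5_center in the frame of tray between -0.064 and 0.064 m), for 0.2 s.
3. the scraper stands on its mat again (x of scraper_foot in the frame of mat between -0.042 and 0.042 m and y of scraper_foot in the frame of mat between -0.042 and 0.042 m and z of scraper_foot in the frame of mat below 0.081 m and angle between scraper_foot's own z axis and vertical below 0.12 rad), for 0.2 s.
At the end, for the whole second after the job is handed in: All five tablets at rest in the green tray, centres between its walls and under 78 mm above the bench; scraper upright (within 7 degrees) on its mat (foot centre within 42 mm of its middle both ways, under 81 mm above the bench), released, at rest (all of step 2 and all of step 3 and linear speed of scraper below 0.02 m/s and contact force between the fingers and scraper below 0.1 N); the robot touches nothing.
It fails at once if the gripper or arm touches a tablet (contact force between any of the fingers, the arm and tablet1 above 0.3 N or contact force between any of the fingers, the arm and tablet2 above 0.3 N or contact force between any of the fingers, the arm and tablet3 above 0.3 N or contact force between any of the fingers, the arm and tablet4 above 0.3 N or contact force between any of the fingers, the arm and tablet5 above 0.3 N).
It fails at once if labware is shifted (crucible or jar by over 15 mm, the rest by over 20 mm) or tipped by over 20 degrees (distance of any of crucible, jar from where it was at the start of the episode above 0.015 m or angle between any of crucible, jar, rack, dropper, beaker, mortar, flask's own z axis and vertical above 0.35 rad or distance of any of rack, dropper, beaker, mortar, flask from where it was at the start of the episode above 0.02 m).
It also fails if it takes over 69 s, if anything falls off the work surface, if the arm or the gripper's body presses on something with over 40 N, if the wrist force passes 120 N, or if a joint passes its speed limit or range.

## Working session

There is one attempt and no reset: what is moved stays moved. The work goes in short steps, Python scripts to look and compute and a tool call to move; the robot and the scene stay as the last step left them, time stands still between calls to the robot, and variables do not carry over. Pictures are saved under pics/ and viewed, and the job is handed in when it is done.

Besides the shell and the picture viewer there is one more tool, called after "Call:" by a JSON object that holds its "api" and its "payload". drive_tool: Moves the arm, as the interface text tells. Its arguments: {"type":"object","properties":{"deltas":{"type":"array","items":{"type":"object","properties":{"slide":{"type":"array","items":{"type":"number"}},"delta_rot":{"type":"array","items":{"type":"number"}},"hand":{"type":"number"}}}}},"required":["deltas"]}

```bash
mkdir -p pics
python3 - <<'E'
from bench import ctrl
import cv2,json
print(ctrl.get_obs(), ctrl.tcp_to_grasp)
for n in ["scene","top"]:
    c=ctrl.camera(n); cv2.imwrite(f"pics/{n}0.png",c["frame"][:,:,::-1]); print(n,c["mtx"],c["dist"],c["R"],c["t"])
E
```

```text
{'time_s': 0.0, 'q': array([-1.40727766e+00,  1.81564320e-01,  1.60798737e+00,  1.34098211e-05,
        1.35377822e+00, -2.06298012e-01]), 'dq': array([ 1.15735828e-03,  2.12257724e-03,  5.77594201e-05, -9.20007139e-04,
        1.30373284e-04, -1.67063035e-04]), 'joint_efforts': array([ 1.96134365e-04, -4.44872582e+01, -3.51343524e+01, -1.72052792e-04,
        9.24592634e-03,  2.98722242e-06]), 'eef_pos': array([ 0.20776274, -0.53557728,  0.23038102]), 'eef_rot': array([-8.68293886e-04,  9.82953003e-01,  1.83854943e-01,  2.51232347e-05]), 'wrist_force': array([ 0.53746279, -0.97938533, -0.78670111]), 'torque': array([-0.01247538,  0.00625533,  0.07221356]), 'opening': 0.9987340113223383} 0.0187
scene [[433.09855998   0.         317.23907131]
 [  0.         433.09855998 242.27137628]
 [  0.           0.           1.        ]] [-0.04240042  0.          0.          0.          0.        ] [[ 0.95950328 -0.28147319 -0.01123827]
 [-0.23528899 -0.77885442 -0.58139907]
 [ 0.15489528  0.56049855 -0.81354092]] [-0.47441779  0.20009689  1.02163349]
top [[501.56282948   0.         322.7373829 ]
 [  0.         501.56282948 237.41914881]
 [  0.           0.           1.        ]] [-0.11623555  0.          0.          0.          0.        ] [[-8.12186260e-04 -9.99944175e-01  1.05350301e-02]
 [-9.91654099e-01 -5.52859403e-04 -1.28925723e-01]
 [ 1.28924350e-01 -1.05518175e-02 -9.91598291e-01]] [-0.00892879  0.49591267  1.39017852]
```

View pics/scene0.png

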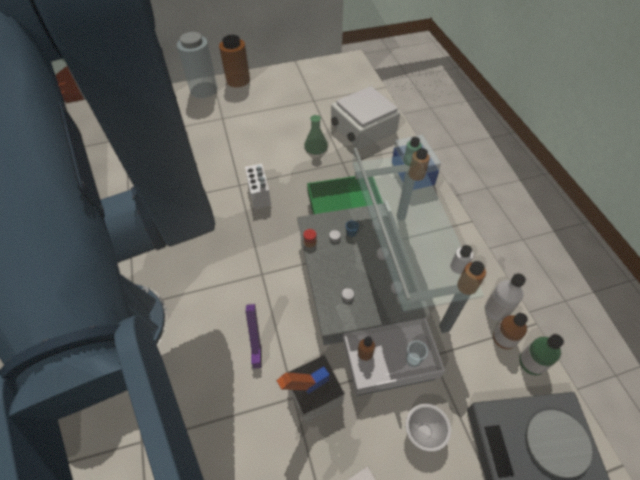

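View pics/top0.png

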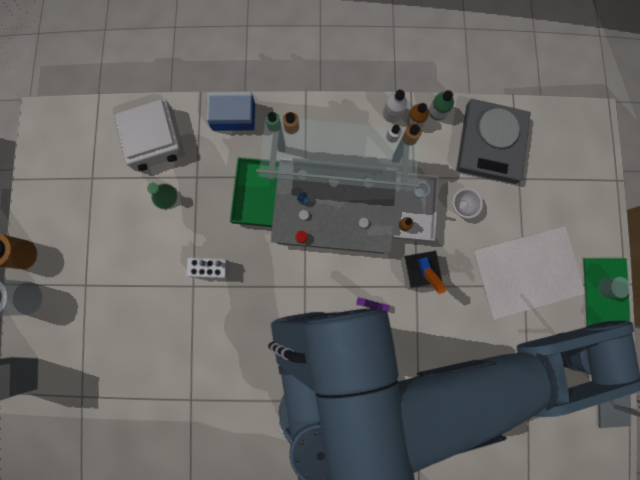

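Run:
```python
import cv2
a=cv2.imread("pics/top0.png"); b=cv2.imread("pics/scene0.png")
cv2.imwrite("pics/top0c.png",cv2.resize(a[145:305,220:460],None,fx=3.33,fy=3.33,interpolation=cv2.INTER_CUBIC)[:600,:800])
cv2.imwrite("pics/scene0c.png",cv2.resize(b[165:415,230:470],None,fx=2.4,fy=2.4,interpolation=cv2.INTER_CUBIC)[:600,:800])
```

```text
(no output)
```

View pics/top0c.png

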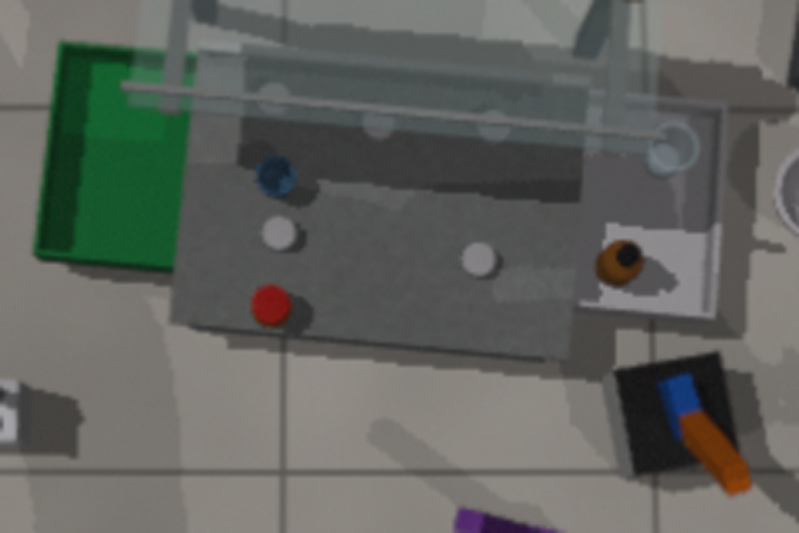

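View pics/scene0c.png

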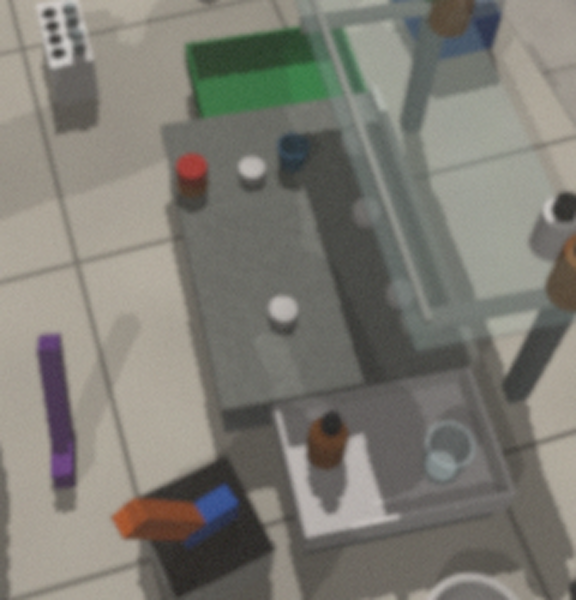

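```bash
cat > h.py <<'E'
import numpy as np,cv2
from bench import ctrl
from scipy.spatial.transform import Rotation as Rn
def ray(c,px):
    p=cv2.undistortPoints(np.array([[px]],float),c["mtx"],c["dist"])[0,0]
    R,t=c["R"],c["t"]; o=-R.T@t; d=R.T@np.array([p[0],p[1],1]); return o,d
def plane(c,px,z):
    o,d=ray(c,px); return o+d*(z-o[2])/d[2]
def proj(c,X):
    r,_=cv2.Rodrigues(c["R"]); return cv2.projectPoints(np.atleast_2d(np.array(X,float)),r,c["t"],c["mtx"],c["dist"])[0][:,0]
E
cat > m.py <<'E'
from h import *
T=ctrl.camera("top"); S=ctrl.camera("scene")
tp=lambda u,v:(220+u/3.33-.35,145+v/3.33-.35)
sp=lambda u,v:(230+u/2.4-.3,165+v/2.4-.3)
P=dict(tileFL=(172,322,.08),tileFR=(570,357,.08),tileBL=(198,50,.08),tileBR=(590,85,.08),t4=(280,232,.094),t5=(479,259,.094),ta=(275,98,.094),tb=(379,122,.094),tc=(494,125,.094),cruc=(276,172,.11),jar=(271,305,.112),
 matFL=(633,474,.075),matBL=(615,372,.075),matBR=(719,352,.075),matFR=(742,455,.075),trayFL=(37,256,.07),trayBL=(62,43,.07),
 headFront=(677,380,.11),shelfL=(123,86,.255),shelfR=(660,135,.255), otrFR=(715,317,.07),otrBR=(727,104,.07),handTop=(735,487,.19),handTop2=(748,465,.19))
for k,(u,v,z) in P.items(): print(k,plane(T,tp(u,v),z).round(3))
print('scene')
P=dict(tileFL=(163,125,.08),tileFR=(226,412,.08),t4=(251,167,.094),t5=(283,308,.094),ta=(367,210,.094),tb=(400,292,.094),cruc=(293,142,.11),jar=(192,163,.112),matBL=(228,458,.075),matBR=(273,545,.075),matFR=(180,598,.075))
for k,(u,v,z) in P.items(): print(k,plane(S,sp(u,v),z).round(3))
E
python3 m.py
```

```text
tileFL [0.479 0.132 0.08 ]
tileFR [ 0.45  -0.195  0.08 ]
tileBL [0.709 0.114 0.08 ]
tileBR [ 0.68  -0.217  0.08 ]
t4 [0.551 0.043 0.094]
t5 [ 0.529 -0.12   0.094]
ta [0.664 0.048 0.094]
tb [ 0.644 -0.038  0.094]
tc [ 0.642 -0.133  0.094]
cruc [0.598 0.046 0.11 ]
jar [0.489 0.05  0.112]
matFL [ 0.354 -0.246  0.075]
matBL [ 0.438 -0.233  0.075]
matBR [ 0.454 -0.32   0.075]
matFR [ 0.369 -0.337  0.075]
trayFL [0.535 0.247 0.07 ]
trayBL [0.719 0.23  0.07 ]
headFront [ 0.428 -0.277  0.11 ]
shelfL [0.631 0.154 0.255]
shelfR [ 0.596 -0.239  0.255]
otrFR [ 0.484 -0.319  0.07 ]
otrBR [ 0.667 -0.335  0.07 ]
handTop [ 0.34  -0.302  0.19 ]
handTop2 [ 0.357 -0.313  0.19 ]
scene
tileFL [0.483 0.135 0.08 ]
tileFR [ 0.453 -0.196  0.08 ]
t4 [0.552 0.045 0.094]
t5 [ 0.531 -0.118  0.094]
ta [ 0.645 -0.038  0.094]
tb [ 0.641 -0.134  0.094]
cruc [0.598 0.052 0.11 ]
jar [0.493 0.054 0.112]
matBL [ 0.443 -0.235  0.075]
matBR [ 0.456 -0.317  0.075]
matFR [ 0.371 -0.336  0.075]
```

```bash
cat > fit.py <<'E'
from h import *
from scipy.optimize import minimize
def box(c,ax,h):
    return np.array([c+ax@(np.array([i,j,k])*h) for i in(-1,1) for j in(-1,1) for k in(-1,1)])
def parts():
    H=box(np.array([0,0,.0175]),np.eye(3),np.array([.025,.010,.0175]))
    a=np.array([-.469,0,.883]); A=np.c_[np.cross([0,1,0],a),[0,1,0],a]
    base=np.array([-.018,0,.035])
    return H, box(base+a*.05,A,np.array([.012,.010,.05]))
H0,N0=parts()
def mask(c,kind):
    h=cv2.cvtColor(c["frame"],cv2.COLOR_RGB2HSV).astype(int)
    if kind=='b': m=(h[...,0]>105)&(h[...,0]<128)&(h[...,1]>120)&(h[...,2]>60)
    else: m=(h[...,0]<16)&(h[...,1]>150)&(h[...,2]>80)
    return m
def poly(c,P,ss=4):
    pts=proj(c,P); 
    return cv2.convexHull(pts.astype(np.float32))
def fit(cams,z,x0,rad=40):
    data=[]
    for c in cams:
        ctr=proj(c,[[x0[0],x0[1],z+.06]])[0]
        yy,xx=np.mgrid[:480,:640]; near=np.hypot(xx-ctr[0],yy-ctr[1])<rad
        data.append((c,mask(c,'b')&near,mask(c,'o')&near))
    def cost(p):
        R=Rn.from_euler('z',p[2]).as_matrix(); e=0
        o=np.array([p[0],p[1],z])
        for c,b,n in data:
            def im(P):
                m=np.zeros((480,640),np.uint8); q=np.round(poly(c,P@R.T+o)*16).astype(np.int32)
                cv2.fillConvexPoly(m,q,255,cv2.LINE_AA,4); return m/255.
            hn=im(N0);hb=im(H0)
            e+=np.abs(hn-n).sum()+np.abs(np.clip(hb-(hn),0,1)*1.0-b).sum()*1.0
        return e
    best=None
    for dy in np.linspace(-.6,.6,7):
        r=minimize(cost,[x0[0],x0[1],x0[2]+dy],method='Nelder-Mead',options=dict(initial_simplex=[[x0[0],x0[1],x0[2]+dy],[x0[0]+.01,x0[1],x0[2]+dy],[x0[0],x0[1]+.01,x0[2]+dy],[x0[0],x0[1],x0[2]+dy+.15]]))
        if best is None or r.fun<best.fun: best=r
    print([ (int(b.sum()),int(n.sum())) for _,b,n in data])
    return best
E
python3 - <<'E'
from fit import *
T=ctrl.camera("top");S=ctrl.camera("scene")
for cs in ([T],[S],[T,S]):
    r=fit(cs,.075,[.41,-.285,.35]); print(r.x,np.degrees(r.x[2]),r.fun)
E
```

```text
[(127, 246)]
[ 0.40779371 -0.28555734  0.24153534] 13.838955846319434 125.96862745098039
[(157, 278)]
[ 0.40837158 -0.27779542  0.42559641] 24.384878198179166 466.8078431372549
[(127, 246), (157, 278)]
[ 0.40858729 -0.28312227  0.34992814] 20.04940580016227 630.3019607843137
```

Run:
```python
from fit import *
T=ctrl.camera("top");S=ctrl.camera("scene")
out=[]
for c,(x,y) in ((T,(395,245)),(S,(270,345))):
    row=[]
    im=c["frame"][:,:,::-1].copy()
    crop=cv2.resize(im[y:y+60,x:x+70],None,fx=5.5,fy=5.5,interpolation=cv2.INTER_CUBIC)
    c2=crop.copy()
    p=[.4085,-.283,np.radians(20)]
    R=Rn.from_euler('z',p[2]).as_matrix()
    for P,col in((H0,(255,255,0)),(N0,(0,255,255))):
        q=((poly(c,P@R.T+[p[0],p[1],.075])[:,0]-[x,y]+.5)*5.5*1).astype(int)
        cv2.polylines(c2,[q],True,col,1)
    m=np.zeros_like(im);m[mask(c,'b')]=(255,0,0);m[mask(c,'o')]=(0,120,255)
    out.append(np.hstack([crop,c2]))
cv2.imwrite("pics/ov.png",np.vstack(out)[:600]) ; print(np.vstack(out).shape)
cv2.imwrite("pics/ov.png",cv2.resize(np.vstack(out),(700,600)))
```

```text
(660, 770, 3)
```

View pics/ov.png

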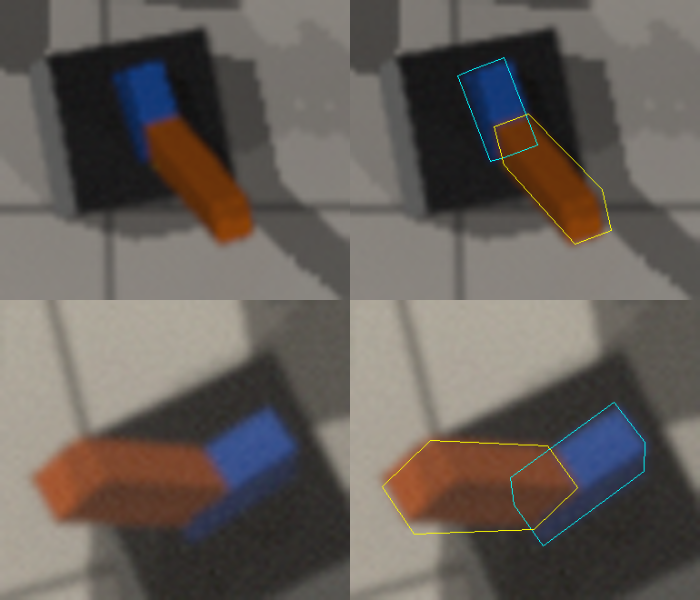

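```bash
sed -i "s/(h\[...,1\]>120)&(h\[...,2\]>60)/(h[...,1]>85)\&(h[...,2]>35)/; s/(h\[...,1\]>150)&(h\[...,2\]>80)/(h[...,1]>110)\&(h[...,2]>60)/" fit.py
python3 - <<'E'
from fit import *
T=ctrl.camera("top");S=ctrl.camera("scene")
for cs in ([T],[S],[T,S]):
    r=fit(cs,.075,[.41,-.283,.3]); print(r.x,np.degrees(r.x[2]),r.fun)
p=r.x
print("mat ctr",)
R=Rn.from_euler('z',p[2]).as_matrix(); print(R@[-.0509,0,.0968]+[p[0],p[1],.075])
E
```

```text
[(162, 277)]
[ 0.40777654 -0.28493262  0.26229812] 15.028575171326132 79.35686274509804
[(243, 506)]
[ 0.40874362 -0.28107294  0.35604355] 20.399792707325894 182.05098039215687
[(162, 277), (243, 506)]
[ 0.40877381 -0.28367464  0.31529276] 18.064944664747667 281.96862745098036
mat ctr
[ 0.36038289 -0.29945846  0.1718    ]
```

```bash
cat > plan.py <<'E'
from h import *
import json,sys
def cur():
    o=ctrl.get_obs(); q=o["eef_rot"]; return np.array(o["eef_pos"]),Rn.from_quat([q[1],q[2],q[3],q[0]])
def toolR(yaw,tilt): # deg; jaw y along scraper y (sign flipped), tool x heading yaw
    return Rn.from_euler('z',yaw,degrees=True)*Rn.from_euler('x',180,degrees=True)*Rn.from_euler('y',tilt,degrees=True)
def plan(p,R,ptgt,Rtgt,n,hand,dec=3):
    p=p.copy();rows=[]
    for i in range(n):
        k=n-i
        w=(R.inv()*Rtgt).as_rotvec()/k
        d=R.inv().apply((ptgt-p)/k)
        s=np.round(d/.05,dec);r=np.round(w/np.pi,4)
        rows.append({"slide":[float(v)+0. for v in s],"delta_rot":[float(v)+0. for v in r],"hand":hand})
        p=p+R.apply(s*.05); R=R*Rn.from_rotvec(r*np.pi)
    for i in range(0,len(rows),5): print(json.dumps(rows[i:i+5]))
    return p,R
E
python3 - <<'E'
from plan import *
p,R=cur(); print(R.as_matrix().round(3))
p,R=plan(p,R,np.array([.291,-.320,.243]),toolR(17.5,45),10,1)
print(p,R.as_matrix().round(3))
E
```

```text
[[ 0.932  0.361 -0.   ]
 [ 0.361 -0.932  0.   ]
 [-0.    -0.    -1.   ]]
[{"slide": [0.311, -0.343, -0.023], "delta_rot": [-0.0008, 0.025, 0.0019], "hand": 1}, {"slide": [0.31, -0.345, 0.0], "delta_rot": [-0.0008, 0.025, 0.0019], "hand": 1}, {"slide": [0.307, -0.347, 0.023], "delta_rot": [-0.0008, 0.025, 0.002], "hand": 1}, {"slide": [0.302, -0.349, 0.047], "delta_rot": [-0.0008, 0.025, 0.0019], "hand": 1}, {"slide": [0.296, -0.35, 0.069], "delta_rot": [-0.0008, 0.025, 0.002], "hand": 1}]
[{"slide": [0.287, -0.352, 0.091], "delta_rot": [-0.0008, 0.025, 0.0019], "hand": 1}, {"slide": [0.277, -0.355, 0.113], "delta_rot": [-0.0008, 0.025, 0.002], "hand": 1}, {"slide": [0.265, -0.356, 0.133], "delta_rot": [-0.0008, 0.025, 0.0019], "hand": 1}, {"slide": [0.252, -0.359, 0.152], "delta_rot": [-0.0008, 0.025, 0.0019], "hand": 1}, {"slide": [0.238, -0.36, 0.171], "delta_rot": [-0.0009, 0.0249, 0.002], "hand": 1}]
[ 0.29100412 -0.31999322  0.24300024] [[ 0.674  0.301  0.674]
 [ 0.213 -0.954  0.213]
 [ 0.707  0.    -0.707]]
```

Call:
{"api": "drive_tool", "payload": {"deltas": [{"slide":[0.31,-0.343,-0.023],"delta_rot":[-0.0008,0.025,0.0019],"hand":1},{"slide":[0.31,-0.345,0.0],"delta_rot":[-0.0008,0.025,0.0019],"hand":1},{"slide":[0.307,-0.347,0.023],"delta_rot":[-0.0008,0.025,0.002],"hand":1},{"slide":[0.302,-0.349,0.047],"delta_rot":[-0.0008,0.025,0.0019],"hand":1},{"slide":[0.296,-0.35,0.069],"delta_rot":[-0.0008,0.025,0.002],"hand":1}]}}

```text
time_s: 1.12
eef_pos: [0.2496, -0.4276, 0.2375]
eef_rot: [-0.03, 0.967, 0.165, 0.194]
wrist_force: [-0.2, 0.6, -1.5]
opening: 0.996
```

Call:
{"api": "drive_tool", "payload": {"deltas": [{"slide":[0.287,-0.352,0.091],"delta_rot":[-0.0008,0.025,0.0019],"hand":1},{"slide":[0.277,-0.355,0.113],"delta_rot":[-0.0008,0.025,0.002],"hand":1},{"slide":[0.265,-0.356,0.133],"delta_rot":[-0.0008,0.025,0.0019],"hand":1},{"slide":[0.252,-0.359,0.152],"delta_rot":[-0.0008,0.025,0.0019],"hand":1},{"slide":[0.238,-0.36,0.171],"delta_rot":[-0.0009,0.025,0.002],"hand":1}]}}

```text
time_s: 1.75
eef_pos: [0.2912, -0.3196, 0.2433]
eef_rot: [-0.058, 0.913, 0.14, 0.379]
wrist_force: [-0.1, 0.5, 0.3]
opening: 0.999
```

Run:
```python
from plan import *
p,R=cur(); print(ctrl.get_obs()["q"].round(3),p.round(4),R.as_matrix().round(3))
c=ctrl.camera("wrist"); cv2.imwrite("pics/w1.png",c["frame"][:,:,::-1])
c=ctrl.camera("scene"); cv2.imwrite("pics/s1.png",c["frame"][:,:,::-1])
```

```text
[-1.681 -0.147  2.117  0.706  1.56  -0.568] [ 0.2912 -0.3196  0.2433] [[ 0.673  0.3    0.676]
 [ 0.212 -0.954  0.212]
 [ 0.709  0.001 -0.706]]
```

View pics/w1.png

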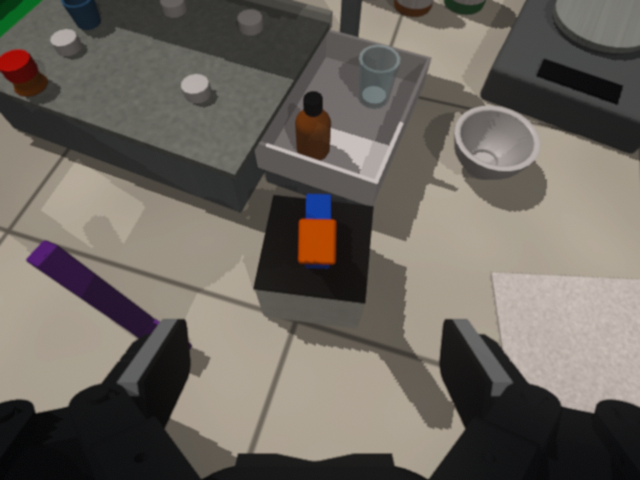

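View pics/s1.png

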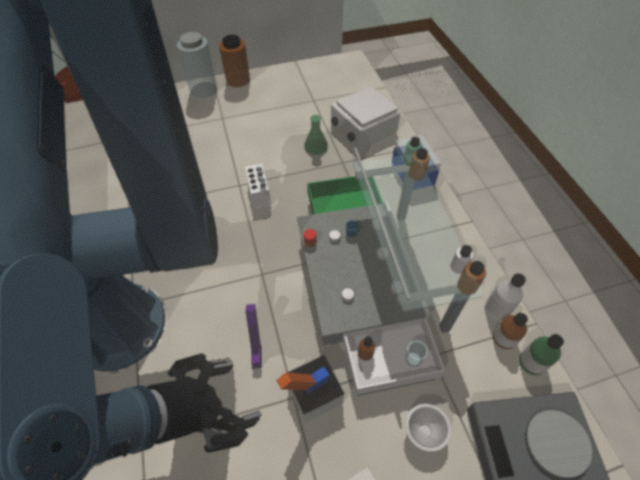

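Run:
```python
from fit import *
T=ctrl.camera("wrist")
r=fit([T],.075,[.41,-.283,.3],120); print(r.x,np.degrees(r.x[2]),r.fun)
p=r.x
R=Rn.from_euler('z',p[2]).as_matrix(); print(R@[-.0509,0,.0968]+[p[0],p[1],.075])
from plan import *
a,B=cur()
yaw=np.degrees(p[2])
foot=np.array([p[0],p[1],.075])
for y in (yaw,17.5):
  Rt=toolR(y,45)
  G=foot+R@(np.array([-.018,0,.035])+.072*np.array([-.469,0,.883]))
  tgt=G+Rt.as_matrix()[:,2]*.0187
  print(tgt)
  plan(a,B,tgt,Rt,5,1)
# step features from wrist
for n,(u,v,z) in dict(t4=(66,38,.094),t5=(196,84,.094)).items(): print(n,plane(T,(u,v),z))
```

```text
[(764, 2790)]
[ 0.40947859 -0.28424597  0.28300027] 16.21472093873639 1278.6235294117648
[ 0.36060329 -0.29845917  0.1718    ]
[ 0.37246673 -0.29500922  0.1603531 ]
[{"slide": [0.01, 0.003, 0.475], "delta_rot": [-0.001, 0.0001, 0.0009], "hand": 1}, {"slide": [0.009, 0.002, 0.474], "delta_rot": [-0.001, 0.0, 0.001], "hand": 1}, {"slide": [0.009, 0.001, 0.475], "delta_rot": [-0.001, 0.0001, 0.0009], "hand": 1}, {"slide": [0.009, -0.001, 0.474], "delta_rot": [-0.001, 0.0, 0.001], "hand": 1}, {"slide": [0.01, -0.003, 0.475], "delta_rot": [-0.001, 0.0001, 0.0009], "hand": 1}]
[ 0.37238072 -0.29472535  0.1603531 ]
[{"slide": [0.01, 0.002, 0.475], "delta_rot": [0.0, 0.0001, -0.0001], "hand": 1}, {"slide": [0.009, 0.002, 0.474], "delta_rot": [0.0, 0.0, -0.0001], "hand": 1}, {"slide": [0.009, 0.002, 0.475], "delta_rot": [0.0, 0.0001, 0.0], "hand": 1}, {"slide": [0.009, 0.003, 0.474], "delta_rot": [0.0, 0.0, -0.0001], "hand": 1}, {"slide": [0.01, 0.002, 0.475], "delta_rot": [0.0001, 0.0001, 0.0], "hand": 1}]
t4 [0.55108724 0.04053658 0.094     ]
t5 [ 0.52921737 -0.12053212  0.094     ]
```

Call:
{"api": "drive_tool", "payload": {"deltas": [{"slide":[0.01,0.002,0.475],"delta_rot":[-0.0005,0,0.0005],"hand":1},{"slide":[0.01,0.002,0.475],"delta_rot":[-0.0005,0,0.0005],"hand":1},{"slide":[0.01,0,0.475],"delta_rot":[-0.0005,0,0.0005],"hand":1},{"slide":[0.01,0,0.475],"delta_rot":[-0.0005,0,0.0005],"hand":1},{"slide":[0.01,0,0.475],"delta_rot":[-0.0005,0,0.0005],"hand":1}]}}

```text
time_s: 2.52
eef_pos: [0.3736, -0.2963, 0.1608]
eef_rot: [-0.055, 0.914, 0.136, 0.378]
wrist_force: [0.1, 0.6, -0.4]
opening: 0.998
```

Run:
```python
from plan import *
p,R=cur(); print(p.round(4),R.as_matrix().round(3))
c=ctrl.camera("wrist"); cv2.imwrite("pics/w2.png",c["frame"][:,:,::-1])
```

```text
[ 0.3736 -0.2963  0.1608] [[ 0.677  0.29   0.676]
 [ 0.207 -0.957  0.203]
 [ 0.706  0.003 -0.708]]
```

View pics/w2.png

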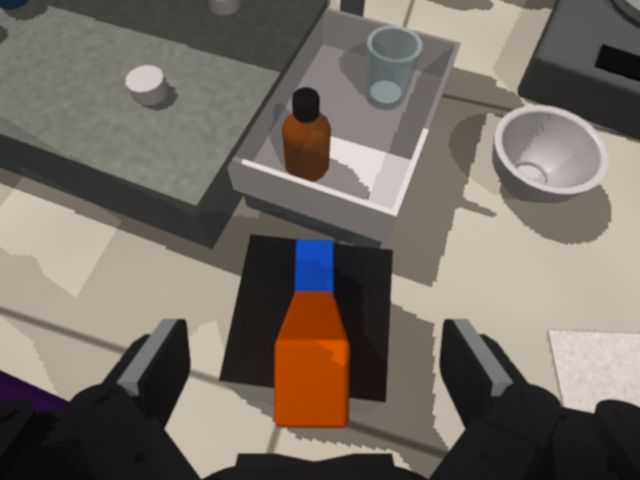

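Call:
{"api": "drive_tool", "payload": {"deltas": [{"slide":[0,0,0],"delta_rot":[0,0,0],"hand":0},{"slide":[0,0,0],"delta_rot":[0,0,0],"hand":0},{"slide":[0,0,0],"delta_rot":[0,0,0],"hand":0},{"slide":[0,0,0],"delta_rot":[0,0,0],"hand":0},{"slide":[0,0,0],"delta_rot":[0,0,0],"hand":0}]}}

```text
time_s: 3.2
eef_pos: [0.3728, -0.2957, 0.1614]
eef_rot: [-0.055, 0.914, 0.135, 0.379]
wrist_force: [-1.7, -1.1, 3.7]
opening: 0.228
```

Call:
{"api": "drive_tool", "payload": {"deltas": [{"slide":[0,0,0],"delta_rot":[0,0,0],"hand":0},{"slide":[0,0,0],"delta_rot":[0,0,0],"hand":0},{"slide":[0,0,0],"delta_rot":[0,0,0],"hand":0},{"slide":[0.07,0,-0.07],"delta_rot":[0,0,0],"hand":0},{"slide":[0.14,0,-0.14],"delta_rot":[0,0,0],"hand":0}]}}

```text
time_s: 3.82
eef_pos: [0.3728, -0.2939, 0.1755]
eef_rot: [-0.057, 0.914, 0.135, 0.379]
wrist_force: [0.5, 0.1, -2.2]
opening: 0.227
```

Run:
```python
from plan import *
p,R=cur(); print(p.round(4),R.as_matrix().round(3))
c=ctrl.camera("wrist"); cv2.imwrite("pics/w3.png",c["frame"][:,:,::-1])
```

```text
[ 0.3728 -0.2939  0.1755] [[ 0.677  0.29   0.676]
 [ 0.204 -0.957  0.207]
 [ 0.707 -0.002 -0.707]]
```

View pics/w3.png

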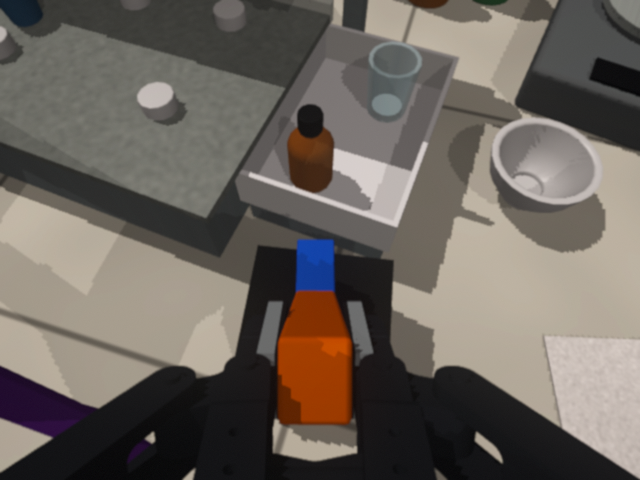

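```bash
cat >> plan.py <<'E'
YAW=-5.12; O=np.array([.6057,-.0435])
c_,s_=np.cos(np.radians(YAW)),np.sin(np.radians(YAW))
RT=toolR(YAW,45)
OFF=np.array([.0385,0.,-.0864]) # foot - tcp in fwd,left,up
def st(x,y): return O+x*np.array([c_,s_])+y*np.array([-s_,c_])
def tcp(x,y,zf):
    f=st(x-OFF[0],y-OFF[1]); return np.array([f[0],f[1],zf-OFF[2]])
def foot():
    p,R=cur(); m=R.as_matrix(); yaw=np.arctan2(m[1,2],m[0,2])
    f=p[:2]+OFF[0]*np.array([np.cos(yaw),np.sin(yaw)])
    d=f-O; return np.array([d@[c_,s_],d@[-s_,c_],p[2]+OFF[2]]),np.degrees(yaw),np.degrees(np.arccos(-m[2,2]))
def go(wps,hand=0,R=RT):
    p,r=cur()
    print("foot",foot(),ctrl.get_obs()["time_s"])
    for (x,y,z,n) in wps: p,r=plan(p,r,tcp(x,y,z),R,n,hand)
E
python3 - <<'E'
from plan import *
go([(-.172,-.245,.125,5),(-.068,.030,.125,15),(-.068,.030,.0835,5)])
E
```

```text
foot (array([-0.17351149, -0.2566451 ,  0.09058038]), np.float64(16.85933032610627), np.float64(45.02915803947511)) 3.875
[{"slide": [0.122, -0.099, -0.073], "delta_rot": [-0.0173, 0.0, 0.0173], "hand": 0}, {"slide": [0.116, -0.101, -0.079], "delta_rot": [-0.0173, 0.0, 0.0173], "hand": 0}, {"slide": [0.111, -0.102, -0.084], "delta_rot": [-0.0173, -0.0001, 0.0173], "hand": 0}, {"slide": [0.105, -0.104, -0.089], "delta_rot": [-0.0172, 0.0, 0.0173], "hand": 0}, {"slide": [0.099, -0.104, -0.096], "delta_rot": [-0.0173, -0.0001, 0.0173], "hand": 0}]
[{"slide": [0.098, -0.367, 0.098], "delta_rot": [0.0, 0.0, 0.0], "hand": 0}, {"slide": [0.098, -0.367, 0.098], "delta_rot": [0.0, 0.0, 0.0], "hand": 0}, {"slide": [0.098, -0.367, 0.098], "delta_rot": [0.0, 0.0, 0.0], "hand": 0}, {"slide": [0.098, -0.367, 0.098], "delta_rot": [0.0, 0.0, 0.0], "hand": 0}, {"slide": [0.098, -0.367, 0.098], "delta_rot": [0.0, 0.0, 0.0], "hand": 0}]
[{"slide": [0.098, -0.367, 0.098], "delta_rot": [0.0, 0.0, 0.0], "hand": 0}, {"slide": [0.098, -0.366, 0.098], "delta_rot": [0.0, 0.0, 0.0], "hand": 0}, {"slide": [0.09
[... 264 characters left out ...]
0, 0.0, 0.0], "hand": 0}, {"slide": [0.098, -0.367, 0.098], "delta_rot": [0.0, 0.0, 0.0], "hand": 0}, {"slide": [0.098, -0.366, 0.098], "delta_rot": [0.0, 0.0, 0.0], "hand": 0}, {"slide": [0.098, -0.367, 0.098], "delta_rot": [0.0, 0.0, 0.0], "hand": 0}, {"slide": [0.099, -0.366, 0.099], "delta_rot": [0.0, 0.0, 0.0], "hand": 0}]
[{"slide": [-0.117, 0.0, 0.117], "delta_rot": [0.0, 0.0, 0.0], "hand": 0}, {"slide": [-0.118, 0.0, 0.117], "delta_rot": [0.0, 0.0, 0.0], "hand": 0}, {"slide": [-0.117, 0.0, 0.118], "delta_rot": [0.0, 0.0, 0.0], "hand": 0}, {"slide": [-0.118, 0.0, 0.117], "delta_rot": [0.0, 0.0, 0.0], "hand": 0}, {"slide": [-0.117, 0.0, 0.118], "delta_rot": [0.0, 0.0, 0.0], "hand": 0}]
```

Call:
{"api": "drive_tool", "payload": {"deltas": [{"slide":[0.122,-0.099,-0.073],"delta_rot":[-0.0173,0.0,0.0173],"hand":0},{"slide":[0.116,-0.101,-0.079],"delta_rot":[-0.0173,0.0,0.0173],"hand":0},{"slide":[0.111,-0.102,-0.084],"delta_rot":[-0.0173,0,0.0173],"hand":0},{"slide":[0.105,-0.104,-0.089],"delta_rot":[-0.0173,0.0,0.0173],"hand":0},{"slide":[0.099,-0.104,-0.096],"delta_rot":[-0.0173,0,0.0173],"hand":0}]}}

```text
time_s: 4.5
eef_pos: [0.3739, -0.2682, 0.2103]
eef_rot: [0.017, 0.923, -0.043, 0.382]
wrist_force: [0.1, 0.5, -2.5]
opening: 0.23
```

Call:
{"api": "drive_tool", "payload": {"deltas": [{"slide":[0.098,-0.367,0.098],"delta_rot":[0,0,0],"hand":0},{"slide":[0.098,-0.367,0.098],"delta_rot":[0,0,0],"hand":0},{"slide":[0.098,-0.367,0.098],"delta_rot":[0,0,0],"hand":0},{"slide":[0.098,-0.367,0.098],"delta_rot":[0,0,0],"hand":0},{"slide":[0.098,-0.367,0.098],"delta_rot":[0,0,0],"hand":0}]}}

```text
time_s: 5.12
eef_pos: [0.4169, -0.1795, 0.2101]
eef_rot: [0.017, 0.923, -0.041, 0.382]
wrist_force: [-0.1, 0.9, -0.8]
opening: 0.231
```

Call:
{"api": "drive_tool", "payload": {"deltas": [{"slide":[0.098,-0.367,0.098],"delta_rot":[0,0,0],"hand":0},{"slide":[0.098,-0.367,0.098],"delta_rot":[0,0,0],"hand":0},{"slide":[0.098,-0.367,0.098],"delta_rot":[0,0,0],"hand":0},{"slide":[0.098,-0.367,0.098],"delta_rot":[0,0,0],"hand":0},{"slide":[0.098,-0.367,0.098],"delta_rot":[0,0,0],"hand":0}]}}

```text
time_s: 5.75
eef_pos: [0.4595, -0.0911, 0.2101]
eef_rot: [0.017, 0.923, -0.041, 0.382]
wrist_force: [1.1, 0.6, -1.2]
opening: 0.232
```

Call:
{"api": "drive_tool", "payload": {"deltas": [{"slide":[0.098,-0.367,0.098],"delta_rot":[0,0,0],"hand":0},{"slide":[0.098,-0.367,0.098],"delta_rot":[0,0,0],"hand":0},{"slide":[0.098,-0.367,0.098],"delta_rot":[0,0,0],"hand":0},{"slide":[0.098,-0.367,0.098],"delta_rot":[0,0,0],"hand":0},{"slide":[0.098,-0.367,0.098],"delta_rot":[0,0,0],"hand":0}]}}

```text
time_s: 6.38
eef_pos: [0.5021, -0.0027, 0.21]
eef_rot: [0.017, 0.923, -0.041, 0.382]
wrist_force: [-0.5, -1.0, -0.9]
opening: 0.223
```

Run:
```python
from plan import *
print(ctrl.get_obs()["q"].round(2))
go([(-.068,.030,.0835,5)])
a=ctrl.camera("scene");b=ctrl.camera("top")
A=cv2.resize(a["frame"][165:415,230:470,::-1],None,fx=2.4,fy=2.4,interpolation=cv2.INTER_CUBIC)
cv2.imwrite("pics/s4.png",A)
cv2.imwrite("pics/t4.png",cv2.resize(b["frame"][145:305,220:460,::-1],None,fx=3.33,fy=3.33,interpolation=cv2.INTER_CUBIC)[:600,:800])
```

```text
[-0.38 -0.46  2.41  0.46  0.47  0.95]
foot (array([-0.06830738,  0.03142115,  0.12357665]), np.float64(-5.059558594524332), np.float64(44.98481554273498)) 6.375
[{"slide": [-0.112, 0.006, 0.114], "delta_rot": [0.0, 0.0, 0.0], "hand": 0}, {"slide": [-0.113, 0.006, 0.114], "delta_rot": [-0.0001, 0.0, -0.0001], "hand": 0}, {"slide": [-0.112, 0.005, 0.114], "delta_rot": [0.0, 0.0, 0.0], "hand": 0}, {"slide": [-0.113, 0.006, 0.115], "delta_rot": [-0.0001, 0.0, -0.0001], "hand": 0}, {"slide": [-0.112, 0.005, 0.114], "delta_rot": [0.0, 0.0001, 0.0], "hand": 0}]
```

View pics/s4.png

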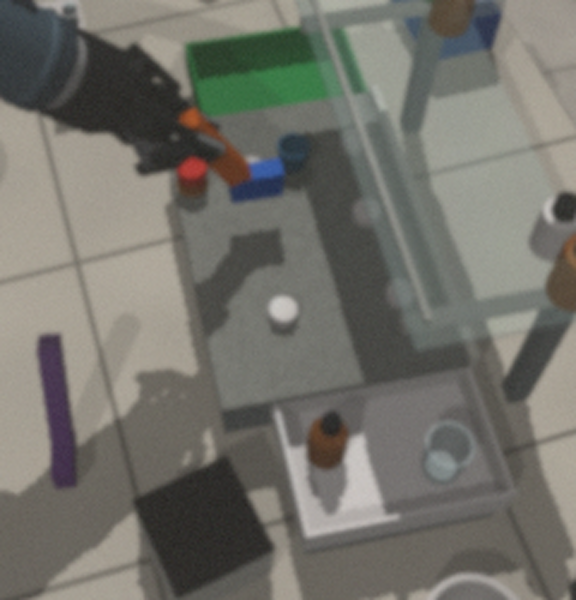

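View pics/t4.png

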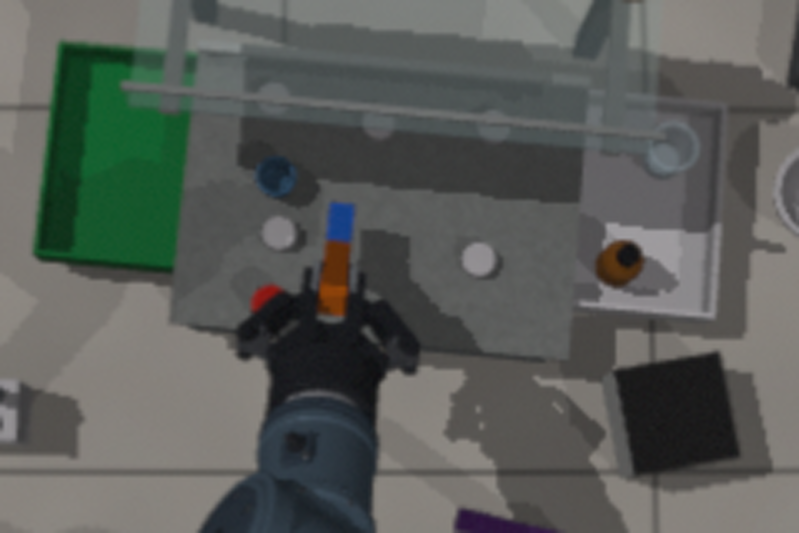

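Run:
```python
from plan import *
T=ctrl.camera("top")
def S(X): d=X[:2]-O; return np.array([d@[c_,s_],d@[-s_,c_]]).round(4)
for u,v in((329,203),(356,205),(327,240),(352,242)): print(S(plane(T,(220+u/3.33-.35,145+v/3.33-.35),.158)))
for n,u,v,z in(("t4",280,232,.094),("cr",276,172,.11),("jar",271,305,.112)): print(n,S(plane(T,(220+u/3.33-.35,145+v/3.33-.35),z)))
print(foot())
```

```text
[-0.0466  0.043 ]
[-0.0463  0.0218]
[-0.076   0.0419]
[-0.0758  0.0223]
t4 [-0.0619  0.0818]
cr [-0.0156  0.089 ]
jar [-0.1249  0.0826]
(array([-0.06853865,  0.03168321,  0.12329085]), np.float64(-4.940877346416707), np.float64(44.93729107259756))
```

Call:
{"api": "drive_tool", "payload": {"deltas": [{"slide":[-0.112,0,0.112],"delta_rot":[0,0,0],"hand":0},{"slide":[-0.112,0,0.112],"delta_rot":[0,0,0],"hand":0},{"slide":[-0.112,0,0.112],"delta_rot":[0,0,0],"hand":0},{"slide":[-0.112,0,0.112],"delta_rot":[0,0,0],"hand":0},{"slide":[-0.112,0,0.112],"delta_rot":[0,0,0],"hand":0}]}}

```text
time_s: 7.15
eef_pos: [0.502, -0.0044, 0.1697]
eef_rot: [0.017, 0.923, -0.042, 0.382]
wrist_force: [0.3, 0.5, -1.2]
opening: 0.225
```

Run:
```python
from plan import *
print(foot(),ctrl.get_obs()["wrist_force"],ctrl.get_obs()["q"].round(2))
c=ctrl.camera("wrist"); cv2.imwrite("pics/w5.png",c["frame"][:,:,::-1])
```

```text
(array([-0.06829541,  0.02964395,  0.08327382]), np.float64(-5.20701177596591), np.float64(44.97525388120369)) [ 0.32928029  0.53738338 -1.20525763] [-0.38 -0.36  2.45  0.62  0.35  0.77]
```

View pics/w5.png

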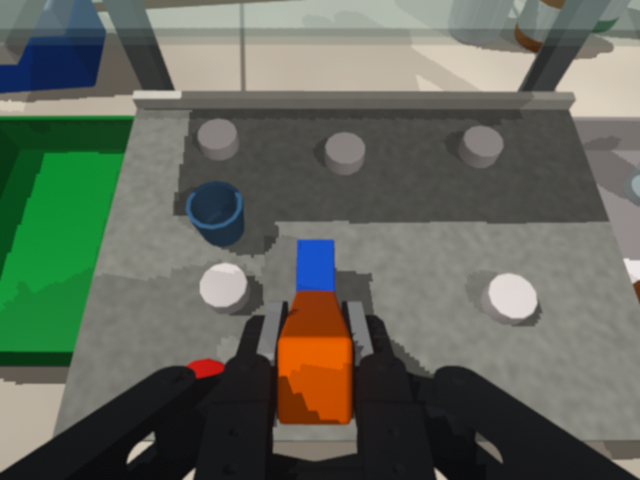

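Call:
{"api": "drive_tool", "payload": {"deltas": [{"slide":[0,-0.15,0],"delta_rot":[0,0,0],"hand":0},{"slide":[0,-0.25,0],"delta_rot":[0,0,0],"hand":0},{"slide":[0,-0.25,0],"delta_rot":[0,0,0],"hand":0},{"slide":[0,-0.25,0],"delta_rot":[0,0,0],"hand":0},{"slide":[0,-0.25,0],"delta_rot":[0,0,0],"hand":0}]}}

```text
time_s: 7.82
eef_pos: [0.5073, 0.0534, 0.1702]
eef_rot: [0.017, 0.923, -0.042, 0.382]
wrist_force: [0.3, -0.0, -1.2]
opening: 0.227
```

Run:
```python
from plan import *
print(foot(),ctrl.get_obs()["wrist_force"],ctrl.get_obs()["q"].round(2))
c=ctrl.camera("wrist"); cv2.imwrite("pics/w6.png",c["frame"][:,:,::-1])
```

```text
(array([-0.06811884,  0.08769819,  0.08384214]), np.float64(-5.183789684221368), np.float64(44.98760251560571)) [ 0.28544817 -0.02179803 -1.22443693] [-0.16 -0.31  2.41  0.19  0.26  1.34]
```

View pics/w6.png

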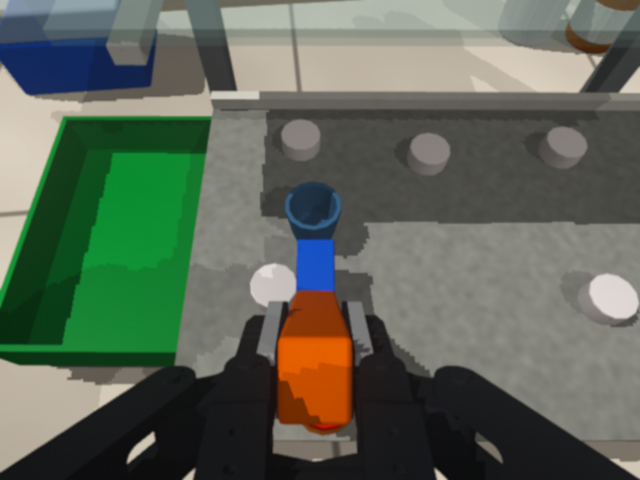

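Call:
{"api": "drive_tool", "payload": {"deltas": [{"slide":[0,-0.25,0],"delta_rot":[0,0,0],"hand":0},{"slide":[0,-0.25,0],"delta_rot":[0,0,0],"hand":0},{"slide":[0,-0.25,0],"delta_rot":[0,0,0],"hand":0},{"slide":[0,-0.25,0],"delta_rot":[0,0,0],"hand":0},{"slide":[0,-0.25,0],"delta_rot":[0,0,0],"hand":0}]}}

```text
time_s: 8.5
eef_pos: [0.513, 0.1154, 0.1702]
eef_rot: [0.017, 0.923, -0.042, 0.382]
wrist_force: [0.1, -0.2, -2.1]
opening: 0.228
```

Run:
```python
from plan import *
print(foot(),ctrl.get_obs()["wrist_force"],ctrl.get_obs()["q"].round(2))
c=ctrl.camera("wrist"); cv2.imwrite("pics/w7.png",c["frame"][:,:,::-1])
```

```text
(array([-0.06805609,  0.14996688,  0.08378041]), np.float64(-5.201549908912609), np.float64(44.96456686395688)) [ 0.12149459 -0.19781852 -2.14002555] [ 0.06 -0.22  2.35 -0.44  0.26  2.1 ]
```

View pics/w7.png

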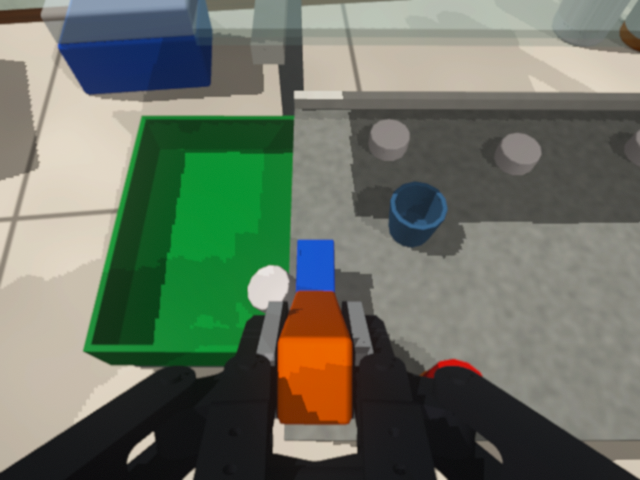

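Call:
{"api": "drive_tool", "payload": {"deltas": [{"slide":[0,-0.2,0],"delta_rot":[0,0,0],"hand":0},{"slide":[0,-0.1,0],"delta_rot":[0,0,0],"hand":0},{"slide":[0,0,0],"delta_rot":[0,0,0],"hand":0},{"slide":[0,0.1,0],"delta_rot":[0,0,0],"hand":0},{"slide":[0,0.3,0],"delta_rot":[0,0,0],"hand":0}]}}

```text
time_s: 9.18
eef_pos: [0.5125, 0.1103, 0.1703]
eef_rot: [0.017, 0.923, -0.041, 0.382]
wrist_force: [-0.2, 0.9, -1.4]
opening: 0.226
```

Run:
```python
from plan import *
print(ctrl.get_obs()["wrist_force"],ctrl.get_obs()["q"].round(2))
c=ctrl.camera("wrist"); cv2.imwrite("pics/w8.png",c["frame"][:,:,::-1])
go([(-.068,.020,.0835,5),(-.068,-.120,.120,5),(-.068,-.127,.0835,5)])
```

```text
[-0.17326246  0.8732122  -1.42771138] [ 0.04 -0.23  2.35 -0.39  0.25  2.04]
foot (array([-0.06824338,  0.14361872,  0.0837183 ]), np.float64(-5.198022485326757), np.float64(44.95328014865962)) 9.225
[{"slide": [0.0, 0.495, 0.002], "delta_rot": [0.0001, 0.0001, 0.0], "hand": 0}, {"slide": [0.0, 0.495, 0.002], "delta_rot": [0.0001, 0.0, 0.0], "hand": 0}, {"slide": [0.0, 0.494, 0.001], "delta_rot": [0.0, 0.0001, 0.0], "hand": 0}, {"slide": [0.0, 0.495, 0.001], "delta_rot": [0.0001, 0.0, 0.0], "hand": 0}, {"slide": [0.0, 0.494, 0.002], "delta_rot": [0.0, 0.0001, 0.0001], "hand": 0}]
[{"slide": [0.103, 0.56, -0.103], "delta_rot": [0.0, 0.0, 0.0], "hand": 0}, {"slide": [0.103, 0.56, -0.103], "delta_rot": [0.0, 0.0, 0.0], "hand": 0}, {"slide": [0.103, 0.56, -0.103], "delta_rot": [0.0, 0.0, 0.0], "hand": 0}, {"slide": [0.104, 0.56, -0.104], "delta_rot": [0.0, 0.0, 0.0], "hand": 0}, {"slide": [0.103, 0.56, -0.103], "delta_rot": [0.0, 0.0, 0.0], "hand": 0}]
[{"slide": [-0.103, 0.028, 0.103], "delta_rot": [0.0, 0.0, 0.0], "hand": 0}, {"slide": [-0.103, 0.028, 0.103], "delta_rot": [0.0, 0.0, 0.0], "hand": 0}, {"slide": [-0.103, 0.028, 0.103], "delta_rot": [0.0, 0.0, 0.0], "hand": 0}, {"slide": [-0.104, 0.028, 0.103], "delta_rot": [0.0, 0.0, 0.0], "hand": 0}, {"slide": [-0.103, 0.028, 0.104], "delta_rot": [0.0, 0.0, 0.0], "hand": 0}]
```

View pics/w8.png

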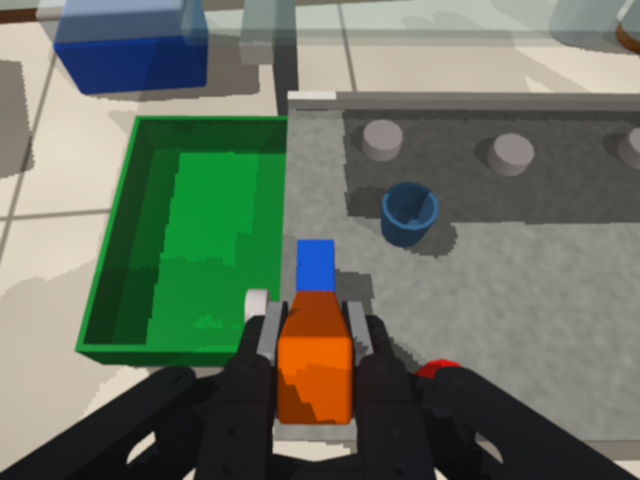

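Call:
{"api": "drive_tool", "payload": {"deltas": [{"slide":[0,0.495,0],"delta_rot":[0,0,0],"hand":0},{"slide":[0,0.495,0],"delta_rot":[0,0,0],"hand":0},{"slide":[0,0.495,0],"delta_rot":[0,0,0],"hand":0},{"slide":[0,0.495,0],"delta_rot":[0,0,0],"hand":0},{"slide":[0.05,0.4,-0.05],"delta_rot":[0,0,0],"hand":0}]}}

```text
time_s: 9.85
eef_pos: [0.5019, -0.0021, 0.1734]
eef_rot: [0.017, 0.923, -0.042, 0.381]
wrist_force: [-0.2, 0.3, -1.8]
opening: 0.226
```

Call:
{"api": "drive_tool", "payload": {"deltas": [{"slide":[0.103,0.56,-0.103],"delta_rot":[0,0,0],"hand":0},{"slide":[0.103,0.56,-0.103],"delta_rot":[0,0,0],"hand":0},{"slide":[0.103,0.56,-0.103],"delta_rot":[0,0,0],"hand":0},{"slide":[0.103,0.56,-0.103],"delta_rot":[0,0,0],"hand":0},{"slide":[0.053,0.6,-0.053],"delta_rot":[0,0,0],"hand":0}]}}

```text
time_s: 10.48
eef_pos: [0.4893, -0.144, 0.2072]
eef_rot: [0.018, 0.923, -0.042, 0.382]
wrist_force: [-0.5, 0.3, -1.9]
opening: 0.224
```

Run:
```python
from plan import *
go([(-.068,-.127,.0835,5)])
print(ctrl.get_obs()["q"].round(2))
```

```text
foot (array([-0.0684898 , -0.11060846,  0.1208205 ]), np.float64(-5.313324008764769), np.float64(44.945664143030605)) 10.475
[{"slide": [-0.104, 0.066, 0.107], "delta_rot": [0.0002, 0.0001, 0.0], "hand": 0}, {"slide": [-0.104, 0.066, 0.107], "delta_rot": [0.0001, 0.0001, 0.0], "hand": 0}, {"slide": [-0.104, 0.066, 0.107], "delta_rot": [0.0002, 0.0, 0.0], "hand": 0}, {"slide": [-0.104, 0.066, 0.107], "delta_rot": [0.0001, 0.0001, 0.0], "hand": 0}, {"slide": [-0.105, 0.066, 0.107], "delta_rot": [0.0002, 0.0, 0.0], "hand": 0}]
[-0.85 -0.4   2.38  0.83  0.72  0.29]
```

Call:
{"api": "drive_tool", "payload": {"deltas": [{"slide":[0,0.2,0],"delta_rot":[0,0,0],"hand":0},{"slide":[-0.13,0,0.13],"delta_rot":[0,0,0],"hand":0},{"slide":[-0.13,0,0.13],"delta_rot":[0,0,0],"hand":0},{"slide":[-0.13,0,0.13],"delta_rot":[0,0,0],"hand":0},{"slide":[-0.13,0,0.13],"delta_rot":[0,0,0],"hand":0}]}}

```text
time_s: 11.1
eef_pos: [0.4882, -0.1506, 0.1681]
eef_rot: [0.016, 0.924, -0.041, 0.381]
wrist_force: [-0.6, 0.5, -1.6]
opening: 0.23
```

Run:
```python
from plan import *
go([(-.068,.165,.0835,20)])
c=ctrl.camera("wrist"); cv2.imwrite("pics/w9.png",c["frame"][:,:,::-1])
```

```text
foot (array([-0.06900855, -0.11706566,  0.0816981 ]), np.float64(-5.020726692157228), np.float64(44.785906673533184)) 11.1
[{"slide": [0.002, -0.282, 0.0], "delta_rot": [0.0, 0.0001, 0.0], "hand": 0}, {"slide": [0.002, -0.282, 0.0], "delta_rot": [0.0, 0.0001, 0.0], "hand": 0}, {"slide": [0.002, -0.282, 0.0], "delta_rot": [0.0, 0.0001, 0.0], "hand": 0}, {"slide": [0.002, -0.282, 0.0], "delta_rot": [0.0, 0.0001, 0.0], "hand": 0}, {"slide": [0.002, -0.282, 0.0], "delta_rot": [0.0, 0.0, 0.0], "hand": 0}]
[{"slide": [0.002, -0.282, 0.0], "delta_rot": [0.0, 0.0001, 0.0], "hand": 0}, {"slide": [0.002, -0.282, 0.0], "delta_rot": [0.0, 0.0, 0.0], "hand": 0}, {"slide": [0.002, -0.282, 0.0], "delta_rot": [0.0, 0.0001, 0.0], "hand": 0}, {"slide": [0.002, -0.282, 0.0], "delta_rot": [0.0, 0.0, 0.0], "hand": 0}, {"slide": [0.002, -0.282, 0.0], "delta_rot": [0.0, 0.0001, 0.0], "hand": 0}]
[{"slide": [0.002, -0.282, 0.0], "delta_rot": [0.0, 0.0, 0.0], "hand": 0}, {"slide": [0.002, -0.282, 0.0], "delta_rot": [0.0, 0.0001, 0.0], "hand": 0}, {"slide": [0.002, -0.282, -0.001], "delta_rot": [0.0, 0.0, 0.0], "hand": 0}, {"slide": [0.002, -0.282, 0.0], "delta_rot": [-0.0001, 0.0001, 0.0], "hand": 0}, {"slide": [0.002, -0.282, -0.001], "delta_rot": [0.0, 0.0, 0.0], "hand": 0}]
[{"slide": [0.002, -0.283, -0.001], "delta_rot": [-0.0001, 0.0001, 0.0], "hand": 0}, {"slide": [0.002, -0.282, -0.001], "delta_rot": [0.0, 0.0, 0.0], "hand": 0}, {"slide": [0.001, -0.283, 0.0], "delta_rot": [-0.0001, 0.0001, 0.0], "hand": 0}, {"slide": [0.002, -0.282, -0.001], "delta_rot": [0.0, 0.0, 0.0], "hand": 0}, {"slide": [0.001, -0.283, 0.0], "delta_rot": [-0.0001, 0.0001, -0.0001], "hand": 0}]
```

View pics/w9.png

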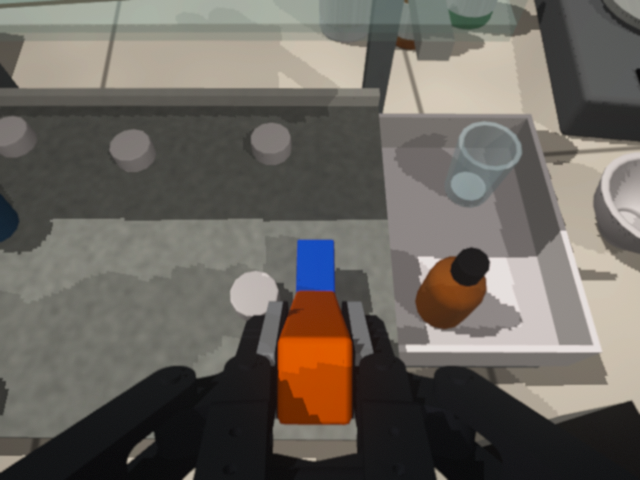

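Call:
{"api": "drive_tool", "payload": {"deltas": [{"slide":[0.02,-0.1,-0.02],"delta_rot":[0,0,0],"hand":0},{"slide":[0.002,-0.25,0],"delta_rot":[0,0,0],"hand":0},{"slide":[0.002,-0.28,0],"delta_rot":[0,0,0],"hand":0},{"slide":[0.002,-0.28,0],"delta_rot":[0,0,0],"hand":0},{"slide":[0.002,-0.28,0],"delta_rot":[0,0,0],"hand":0}]}}

```text
time_s: 11.78
eef_pos: [0.4943, -0.0917, 0.1718]
eef_rot: [0.017, 0.923, -0.041, 0.382]
wrist_force: [-0.2, 0.4, -1.4]
opening: 0.228
```

Call:
{"api": "drive_tool", "payload": {"deltas": [{"slide":[0,-0.28,0],"delta_rot":[0,0,0],"hand":0},{"slide":[0,-0.28,0],"delta_rot":[0,0,0],"hand":0},{"slide":[0,-0.28,0],"delta_rot":[0,0,0],"hand":0},{"slide":[0,-0.28,0],"delta_rot":[0,0,0],"hand":0},{"slide":[0,-0.28,0],"delta_rot":[0,0,0],"hand":0}]}}

```text
time_s: 12.4
eef_pos: [0.5005, -0.0218, 0.1719]
eef_rot: [0.017, 0.923, -0.041, 0.382]
wrist_force: [-0.2, 0.9, -0.3]
opening: 0.23
```

Run:
```python
from plan import *
print(foot(),ctrl.get_obs()["wrist_force"])
c=ctrl.camera("wrist"); cv2.imwrite("pics/w10.png",c["frame"][:,:,::-1])
```

```text
(array([-0.06825722,  0.01218836,  0.08550602]), np.float64(-5.10600159427281), np.float64(44.94119877960571)) [-0.17851727  0.86869605 -0.31789137]
```

View pics/w10.png

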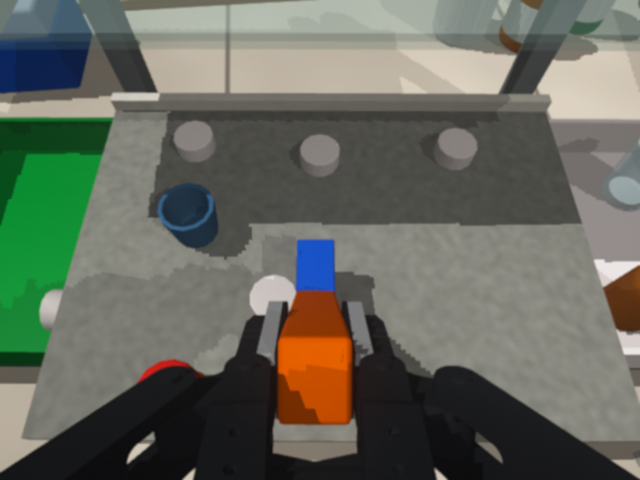

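Call:
{"api": "drive_tool", "payload": {"deltas": [{"slide":[0,-0.28,0],"delta_rot":[0,0,0],"hand":0},{"slide":[0,-0.28,0],"delta_rot":[0,0,0],"hand":0},{"slide":[0,-0.28,0],"delta_rot":[0,0,0],"hand":0},{"slide":[0,-0.28,0],"delta_rot":[0,0,0],"hand":0},{"slide":[0,-0.28,0],"delta_rot":[0,0,0],"hand":0}]}}

```text
time_s: 13.08
eef_pos: [0.5066, 0.0475, 0.1717]
eef_rot: [0.017, 0.923, -0.041, 0.382]
wrist_force: [-0.0, -0.3, -0.9]
opening: 0.22
```

Call:
{"api": "drive_tool", "payload": {"deltas": [{"slide":[0,-0.28,0],"delta_rot":[0,0,0],"hand":0},{"slide":[0,-0.28,0],"delta_rot":[0,0,0],"hand":0},{"slide":[0,-0.28,0],"delta_rot":[0,0,0],"hand":0},{"slide":[0,-0.28,0],"delta_rot":[0,0,0],"hand":0},{"slide":[0,-0.28,0],"delta_rot":[0,0,0],"hand":0}]}}

```text
time_s: 13.7
eef_pos: [0.5128, 0.1171, 0.1717]
eef_rot: [0.017, 0.923, -0.042, 0.381]
wrist_force: [-0.2, -0.4, -1.6]
opening: 0.228
```

Run:
```python
from plan import *
print(foot(),ctrl.get_obs()["wrist_force"])
c=ctrl.camera("wrist"); cv2.imwrite("pics/w11.png",c["frame"][:,:,::-1])
```

```text
(array([-0.06833279,  0.1516194 ,  0.08531326]), np.float64(-5.124453570013696), np.float64(44.89382557649685)) [-0.24959572 -0.39441298 -1.59795667]
```

View pics/w11.png

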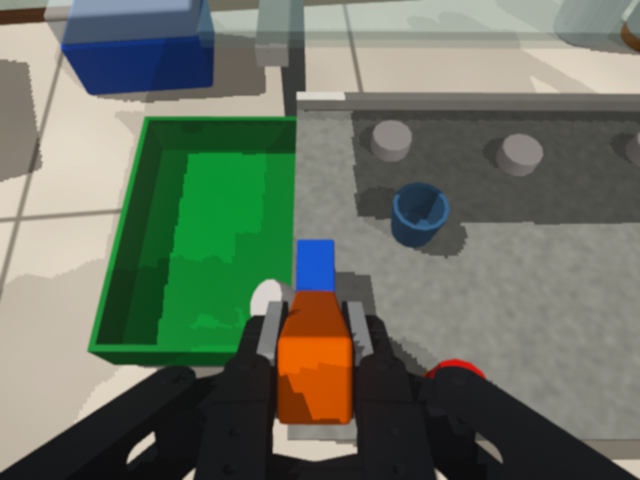

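Call:
{"api": "drive_tool", "payload": {"deltas": [{"slide":[0,-0.2,0],"delta_rot":[0,0,0],"hand":0},{"slide":[0,-0.2,0],"delta_rot":[0,0,0],"hand":0},{"slide":[0,0,0],"delta_rot":[0,0,0],"hand":0},{"slide":[0,0.2,0],"delta_rot":[0,0,0],"hand":0},{"slide":[0,0.5,0],"delta_rot":[0,0,0],"hand":0}]}}

```text
time_s: 14.38
eef_pos: [0.5115, 0.1014, 0.1714]
eef_rot: [0.017, 0.923, -0.041, 0.381]
wrist_force: [0.4, 0.4, -2.7]
opening: 0.226
```

Run:
```python
from plan import *
c=ctrl.camera("wrist"); cv2.imwrite("pics/w12.png",c["frame"][:,:,::-1])
go([(-.068,.046,.0835,5),(.046,.046,.083,10)])
```

```text
foot (array([-0.06847196,  0.13402768,  0.08470684]), np.float64(-5.1458222820705934), np.float64(44.82845869592745)) 14.425
[{"slide": [-0.003, 0.352, 0.005], "delta_rot": [0.0, 0.0002, 0.0003], "hand": 0}, {"slide": [-0.003, 0.352, 0.005], "delta_rot": [0.0, 0.0002, 0.0002], "hand": 0}, {"slide": [-0.003, 0.352, 0.005], "delta_rot": [0.0, 0.0002, 0.0003], "hand": 0}, {"slide": [-0.003, 0.352, 0.005], "delta_rot": [0.0, 0.0002, 0.0002], "hand": 0}, {"slide": [-0.003, 0.353, 0.004], "delta_rot": [0.0001, 0.0002, 0.0003], "hand": 0}]
[{"slide": [0.161, 0.0, 0.162], "delta_rot": [0.0, 0.0, 0.0], "hand": 0}, {"slide": [0.16, 0.0, 0.162], "delta_rot": [0.0, 0.0, 0.0], "hand": 0}, {"slide": [0.161, 0.0, 0.162], "delta_rot": [0.0, 0.0, 0.0], "hand": 0}, {"slide": [0.16, 0.0, 0.162], "delta_rot": [0.0, 0.0, 0.0], "hand": 0}, {"slide": [0.161, 0.0, 0.162], "delta_rot": [0.0, 0.0, 0.0], "hand": 0}]
[{"slide": [0.16, 0.0, 0.162], "delta_rot": [0.0, 0.0, 0.0], "hand": 0}, {"slide": [0.161, 0.0, 0.162], "delta_rot": [0.0, 0.0, 0.0], "hand": 0}, {"slide": [0.16, 0.0, 0.162], "delta_rot": [0.0, 0.0, 0.0], "hand": 0}, {"slide": [0.161, 0.0, 0.162], "delta_rot": [0.0, 0.0, 0.0], "hand": 0}, {"slide": [0.16, 0.0, 0.162], "delta_rot": [0.0, 0.0, 0.0], "hand": 0}]
```

View pics/w12.png

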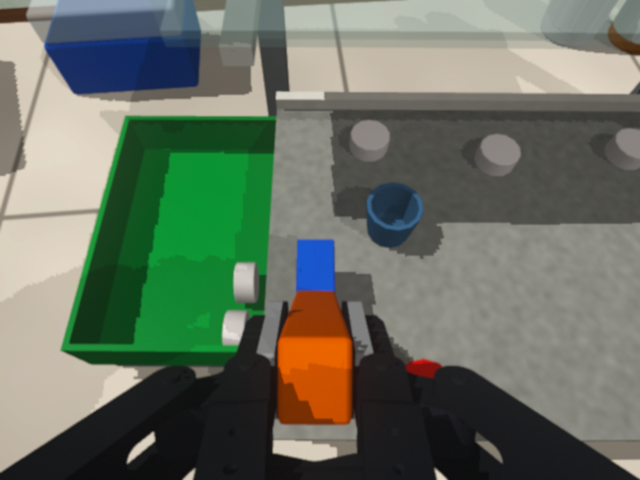

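Call:
{"api": "drive_tool", "payload": {"deltas": [{"slide":[0,0.35,0],"delta_rot":[0,0,0],"hand":0},{"slide":[0,0.35,0],"delta_rot":[0,0,0],"hand":0},{"slide":[-0.01,0.35,0.01],"delta_rot":[0,0,0],"hand":0},{"slide":[-0.01,0.35,0.01],"delta_rot":[0,0,0],"hand":0},{"slide":[0,0.2,0],"delta_rot":[0,0,0],"hand":0}]}}

```text
time_s: 15.05
eef_pos: [0.5044, 0.0205, 0.1702]
eef_rot: [0.017, 0.923, -0.042, 0.382]
wrist_force: [-0.7, 0.8, -0.9]
opening: 0.224
```

Run:
```python
from plan import *
c=ctrl.camera("wrist"); cv2.imwrite("pics/w13.png",c["frame"][:,:,::-1])
def S(X): d=X[:2]-O; return np.array([d@[c_,s_],d@[-s_,c_]]).round(4)
go([(.0,.046,.083,5),(.046,.046,.083,5)]); print(ctrl.get_obs()["q"].round(2))
```

```text
foot (array([-0.06793581,  0.05404658,  0.08397826]), np.float64(-5.282159165695955), np.float64(44.93555783244797)) 15.1
[{"slide": [0.19, 0.032, 0.195], "delta_rot": [0.0001, 0.0001, -0.0001], "hand": 0}, {"slide": [0.189, 0.032, 0.195], "delta_rot": [0.0001, 0.0001, -0.0001], "hand": 0}, {"slide": [0.19, 0.032, 0.195], "delta_rot": [0.0001, 0.0001, -0.0001], "hand": 0}, {"slide": [0.189, 0.032, 0.195], "delta_rot": [0.0002, 0.0, -0.0001], "hand": 0}, {"slide": [0.19, 0.033, 0.194], "delta_rot": [0.0001, 0.0001, -0.0001], "hand": 0}]
[{"slide": [0.13, 0.0, 0.13], "delta_rot": [0.0, 0.0, 0.0], "hand": 0}, {"slide": [0.13, 0.0, 0.13], "delta_rot": [0.0, 0.0, 0.0], "hand": 0}, {"slide": [0.13, 0.0, 0.13], "delta_rot": [0.0, 0.0, 0.0], "hand": 0}, {"slide": [0.13, 0.0, 0.13], "delta_rot": [0.0, 0.0, 0.0], "hand": 0}, {"slide": [0.13, 0.0, 0.131], "delta_rot": [0.0, 0.0, 0.0], "hand": 0}]
[-0.28 -0.34  2.43  0.47  0.31  0.99]
```

View pics/w13.png

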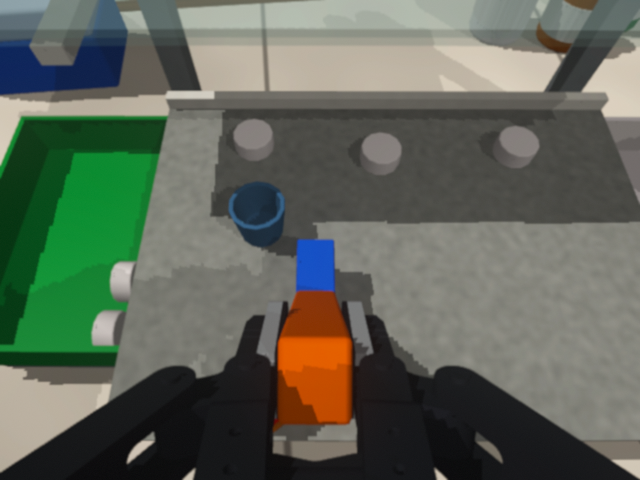

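Call:
{"api": "drive_tool", "payload": {"deltas": [{"slide":[0,0.12,0],"delta_rot":[0,0,0],"hand":0},{"slide":[0.18,0,0.185],"delta_rot":[0,0,0],"hand":0},{"slide":[0.18,0,0.185],"delta_rot":[0,0,0],"hand":0},{"slide":[0.18,0,0.185],"delta_rot":[0,0,0],"hand":0},{"slide":[0.18,0,0.185],"delta_rot":[0,0,0],"hand":0}]}}

```text
time_s: 15.72
eef_pos: [0.5557, 0.0109, 0.1692]
eef_rot: [0.017, 0.923, -0.042, 0.381]
wrist_force: [-0.4, -1.2, -1.6]
opening: 0.23
```

Run:
```python
from plan import *
c=ctrl.camera("wrist"); cv2.imwrite("pics/w14.png",c["frame"][:,:,::-1])
go([(.046,.046,.083,5)]); print(ctrl.get_obs()["q"].round(2))
```

```text
foot (array([-0.01476651,  0.04923174,  0.08352979]), np.float64(-5.238648642152571), np.float64(44.9586820218703)) 15.775
[{"slide": [0.171, 0.013, 0.173], "delta_rot": [0.0001, 0.0, -0.0001], "hand": 0}, {"slide": [0.17, 0.013, 0.173], "delta_rot": [0.0001, 0.0001, -0.0001], "hand": 0}, {"slide": [0.17, 0.013, 0.173], "delta_rot": [0.0001, 0.0, -0.0001], "hand": 0}, {"slide": [0.171, 0.013, 0.174], "delta_rot": [0.0001, 0.0001, 0.0], "hand": 0}, {"slide": [0.17, 0.013, 0.174], "delta_rot": [0.0001, 0.0, -0.0001], "hand": 0}]
[-0.27 -0.17  2.31  0.51  0.26  0.95]
```

View pics/w14.png

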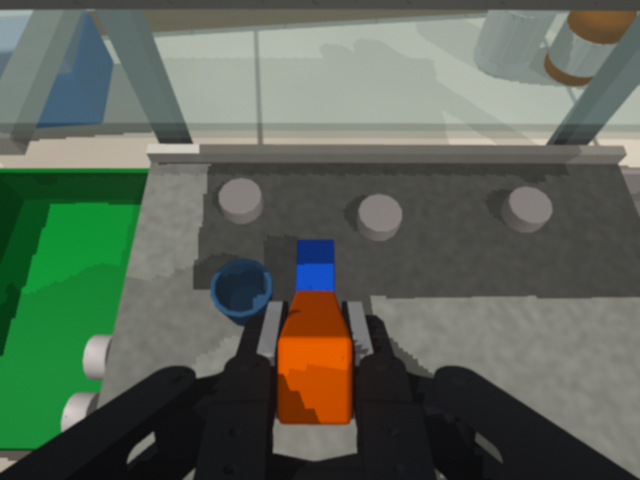

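Call:
{"api": "drive_tool", "payload": {"deltas": [{"slide":[0.16,0,0.16],"delta_rot":[0,0,0],"hand":0},{"slide":[0.16,0,0.16],"delta_rot":[0,0,0],"hand":0},{"slide":[0.16,0,0.16],"delta_rot":[0,0,0],"hand":0},{"slide":[0.12,0,0.12],"delta_rot":[0,0,0],"hand":0},{"slide":[0,0,0],"delta_rot":[0,0,0],"hand":0}]}}

```text
time_s: 16.4
eef_pos: [0.5982, 0.0068, 0.1691]
eef_rot: [0.017, 0.923, -0.042, 0.381]
wrist_force: [0.0, 0.7, -1.2]
opening: 0.226
```

Run:
```python
from plan import *
c=ctrl.camera("wrist"); cv2.imwrite("pics/w15.png",c["frame"][:,:,::-1])
a=ctrl.camera("scene")
A=cv2.resize(a["frame"][165:415,230:470,::-1],None,fx=2.4,fy=2.4,interpolation=cv2.INTER_CUBIC)
cv2.imwrite("pics/s15.png",A)
go([(.046,.046,.083,5)]); print(ctrl.get_obs()["q"].round(2),ctrl.get_obs()["wrist_force"])
```

```text
foot (array([0.02569285, 0.04960665, 0.0822951 ]), np.float64(-5.170186321916601), np.float64(44.82439459535198)) 16.5
[{"slide": [0.06, 0.014, 0.055], "delta_rot": [0.0, 0.0002, 0.0], "hand": 0}, {"slide": [0.059, 0.015, 0.055], "delta_rot": [0.0, 0.0002, -0.0001], "hand": 0}, {"slide": [0.06, 0.014, 0.056], "delta_rot": [0.0001, 0.0002, 0.0], "hand": 0}, {"slide": [0.059, 0.015, 0.055], "delta_rot": [0.0, 0.0002, -0.0001], "hand": 0}, {"slide": [0.06, 0.015, 0.056], "delta_rot": [0.0001, 0.0002, 0.0], "hand": 0}]
[-0.25 -0.06  2.22  0.49  0.24  0.98] [-0.60412046 -0.17075542 -2.28121126]
```

View pics/w15.png

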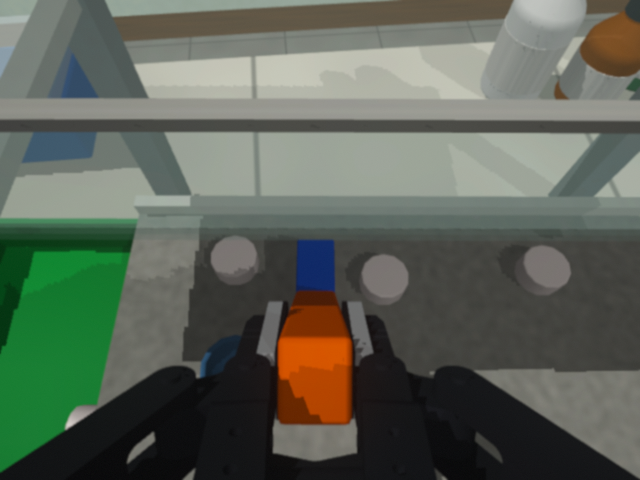

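View pics/s15.png

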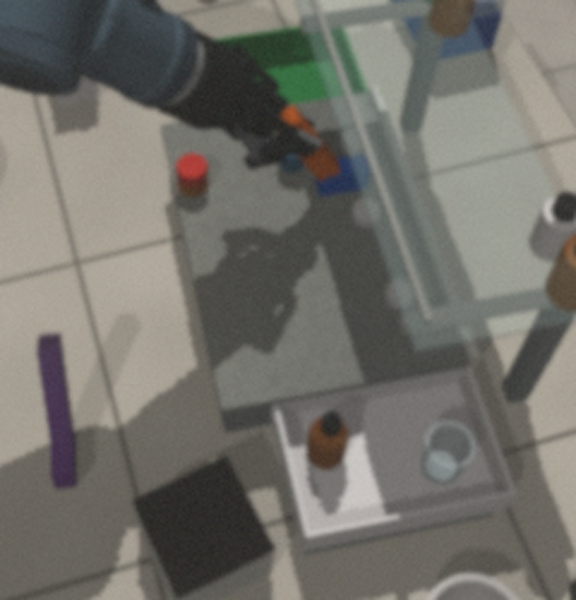

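Call:
{"api": "drive_tool", "payload": {"deltas": [{"slide":[0.1,0,0.08],"delta_rot":[0,0,0],"hand":0},{"slide":[0.09,0,0.09],"delta_rot":[0,0,0],"hand":0},{"slide":[0.09,0,0.09],"delta_rot":[0,0,0],"hand":0},{"slide":[0,0,0],"delta_rot":[0,0,0],"hand":0},{"slide":[0,-0.15,0],"delta_rot":[0,0,0],"hand":0}]}}

```text
time_s: 17.12
eef_pos: [0.6173, 0.0124, 0.1695]
eef_rot: [0.017, 0.923, -0.042, 0.381]
wrist_force: [0.4, 0.1, -1.2]
opening: 0.225
```

Run:
```python
from plan import *
c=ctrl.camera("wrist"); cv2.imwrite("pics/w16.png",c["frame"][:,:,::-1])
print(foot(),ctrl.get_obs()["q"].round(2),ctrl.get_obs()["wrist_force"])
```

```text
(array([0.04480607, 0.05756154, 0.08300768]), np.float64(-5.166564211144385), np.float64(44.824620951057334)) [-0.22 -0.01  2.17  0.42  0.22  1.07] [ 0.2037711   0.62637253 -1.42502517]
```

View pics/w16.png

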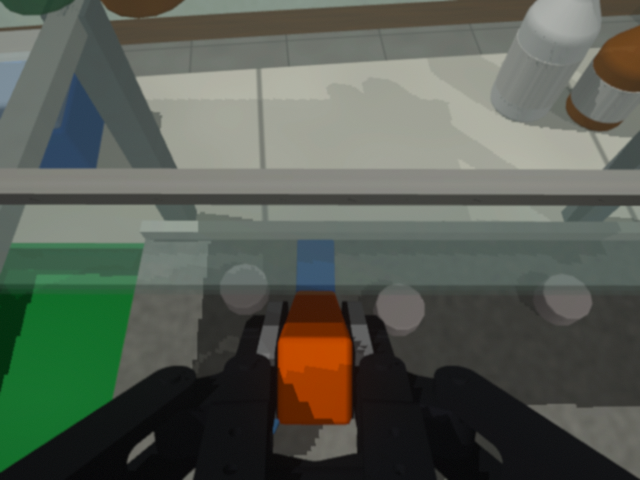

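Call:
{"api": "drive_tool", "payload": {"deltas": [{"slide":[0,-0.22,0],"delta_rot":[0,0,0],"hand":0},{"slide":[0,-0.22,0],"delta_rot":[0,0,0],"hand":0},{"slide":[0,-0.22,0],"delta_rot":[0,0,0],"hand":0},{"slide":[0,-0.22,0],"delta_rot":[0,0,0],"hand":0},{"slide":[0,-0.22,0],"delta_rot":[0,0,0],"hand":0}]}}

```text
time_s: 17.8
eef_pos: [0.6221, 0.0678, 0.1696]
eef_rot: [0.017, 0.923, -0.042, 0.381]
wrist_force: [-0.0, 0.0, -2.2]
opening: 0.225
```

Run:
```python
from plan import *
c=ctrl.camera("wrist"); cv2.imwrite("pics/w17.png",c["frame"][:,:,::-1])
print(foot(),ctrl.get_obs()["q"].round(2),ctrl.get_obs()["wrist_force"])
```

```text
(array([0.04490019, 0.1131313 , 0.08321301]), np.float64(-5.144257543239363), np.float64(44.85248275643167)) [-0.07  0.02  2.14 -0.06  0.2   1.64] [-0.38990049  0.72906118 -1.56373536]
```

View pics/w17.png

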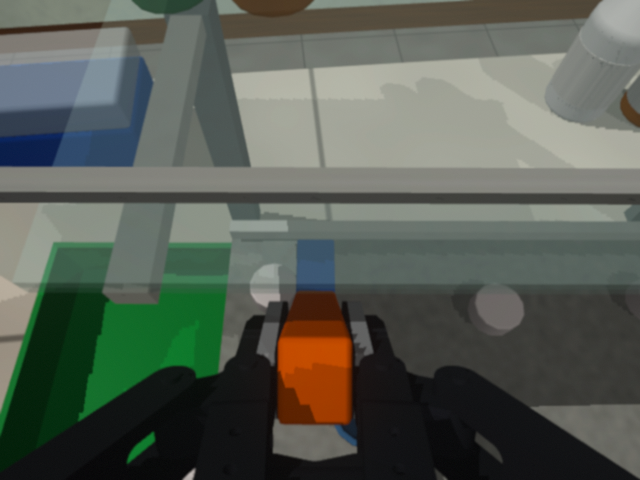

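Call:
{"api": "drive_tool", "payload": {"deltas": [{"slide":[0,-0.22,0],"delta_rot":[0,0,0],"hand":0},{"slide":[0,-0.22,0],"delta_rot":[0,0,0],"hand":0},{"slide":[0,-0.22,0],"delta_rot":[0,0,0],"hand":0},{"slide":[0,-0.22,0],"delta_rot":[0,0,0],"hand":0},{"slide":[0,-0.22,0],"delta_rot":[0,0,0],"hand":0}]}}

```text
time_s: 18.48
eef_pos: [0.6271, 0.1223, 0.1695]
eef_rot: [0.017, 0.923, -0.042, 0.381]
wrist_force: [-1.2, 0.0, -1.9]
opening: 0.224
```

Call:
{"api": "drive_tool", "payload": {"deltas": [{"slide":[0,-0.1,0],"delta_rot":[0,0,0],"hand":0},{"slide":[0,0,0],"delta_rot":[0,0,0],"hand":0},{"slide":[0,0.1,0],"delta_rot":[0,0,0],"hand":0},{"slide":[0,0.3,0],"delta_rot":[0,0,0],"hand":0},{"slide":[0,0.35,0],"delta_rot":[0,0,0],"hand":0}]}}

```text
time_s: 19.1
eef_pos: [0.6242, 0.089, 0.1697]
eef_rot: [0.017, 0.923, -0.042, 0.381]
wrist_force: [-0.5, 0.1, -0.4]
opening: 0.231
```

Run:
```python
from plan import *
c=ctrl.camera("wrist"); cv2.imwrite("pics/w18.png",c["frame"][:,:,::-1])
print(foot(),ctrl.get_obs()["q"].round(2),ctrl.get_obs()["wrist_force"])
```

```text
(array([0.04508212, 0.13199079, 0.08311308]), np.float64(-5.290881047051223), np.float64(44.83814863918245)) [-0.02  0.04  2.12 -0.23  0.21  1.85] [ 0.55897624 -0.81949361 -2.05361834]
```

View pics/w18.png

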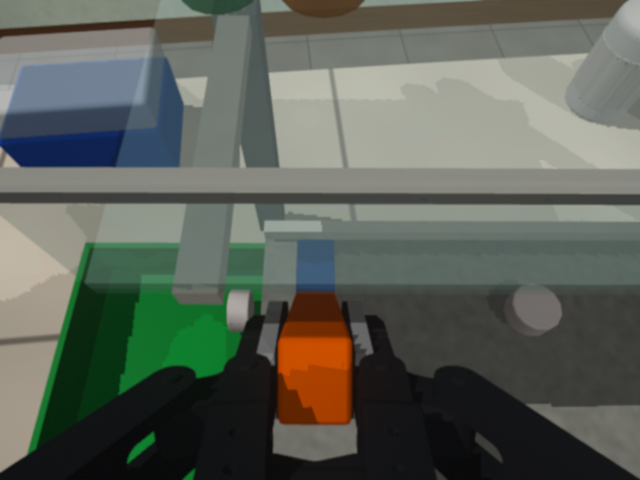

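Call:
{"api": "drive_tool", "payload": {"deltas": [{"slide":[0,0.4,0],"delta_rot":[0,0,0],"hand":0},{"slide":[0,0.4,0],"delta_rot":[0,0,0],"hand":0},{"slide":[0,0.4,0],"delta_rot":[0,0,0],"hand":0},{"slide":[0,0.3,0],"delta_rot":[0,0,0],"hand":0},{"slide":[0,0,0],"delta_rot":[0,0,0],"hand":0}]}}

```text
time_s: 19.77
eef_pos: [0.6175, 0.0138, 0.1699]
eef_rot: [0.018, 0.923, -0.043, 0.381]
wrist_force: [-0.2, -0.0, -0.7]
opening: 0.228
```

Run:
```python
from plan import *
print(foot(),ctrl.get_obs()["q"].round(2),ctrl.get_obs()["wrist_force"])
```

```text
(array([0.04516552, 0.05794524, 0.08345662]), np.float64(-5.332681664997352), np.float64(44.879310148073664)) [-0.21 -0.01  2.17  0.4   0.22  1.09] [-0.181485   -0.02059993 -0.6713019 ]
```

Call:
{"api": "drive_tool", "payload": {"deltas": [{"slide":[0,0.2,0],"delta_rot":[0,0,0],"hand":0},{"slide":[-0.2,0,-0.2],"delta_rot":[0,0,0],"hand":0},{"slide":[-0.25,0,-0.25],"delta_rot":[0,0,0],"hand":0},{"slide":[-0.25,0,-0.25],"delta_rot":[0,0,0],"hand":0},{"slide":[-0.25,0,-0.25],"delta_rot":[0,0,0],"hand":0}]}}

```text
time_s: 20.4
eef_pos: [0.5481, 0.0123, 0.1693]
eef_rot: [0.017, 0.924, -0.042, 0.381]
wrist_force: [0.2, 0.2, -1.3]
opening: 0.227
```

Call:
{"api": "drive_tool", "payload": {"deltas": [{"slide":[0,0.3,0],"delta_rot":[0,0,0],"hand":0},{"slide":[0,0.4,0],"delta_rot":[0,0,0],"hand":0},{"slide":[0,0.4,0],"delta_rot":[0,0,0],"hand":0},{"slide":[0,0.4,0],"delta_rot":[0,0,0],"hand":0},{"slide":[0,0.2,0],"delta_rot":[0,0,0],"hand":0}]}}

```text
time_s: 21.02
eef_pos: [0.5412, -0.0735, 0.1696]
eef_rot: [0.017, 0.924, -0.042, 0.381]
wrist_force: [0.2, -0.3, -2.2]
opening: 0.222
```

Run:
```python
from plan import *
c=ctrl.camera("wrist"); cv2.imwrite("pics/w19.png",c["frame"][:,:,::-1])
print(foot(),ctrl.get_obs()["q"].round(2),ctrl.get_obs()["wrist_force"])
```

```text
(array([-0.0228282 , -0.03641094,  0.08338124]), np.float64(-5.298730922316131), np.float64(44.84480014626242)) [-0.54 -0.21  2.34  0.86  0.41  0.42] [ 0.26863206 -0.53430014 -0.44300602]
```

View pics/w19.png

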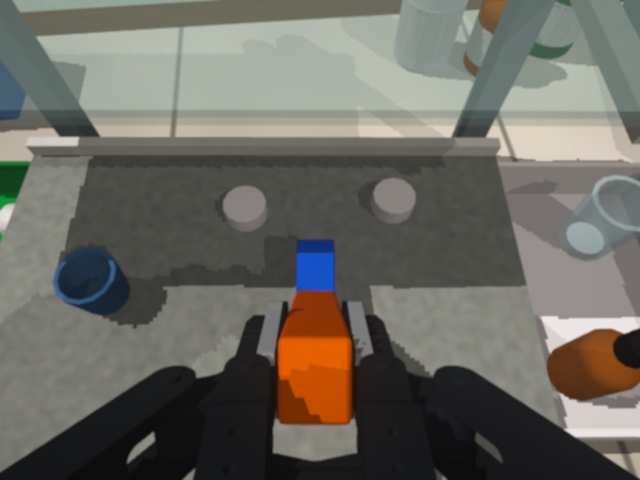

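Call:
{"api": "drive_tool", "payload": {"deltas": [{"slide":[0.18,0,0.18],"delta_rot":[0,0,0],"hand":0},{"slide":[0.22,0,0.22],"delta_rot":[0,0,0],"hand":0},{"slide":[0.22,0,0.22],"delta_rot":[0,0,0],"hand":0},{"slide":[0.22,0,0.22],"delta_rot":[0,0,0],"hand":0},{"slide":[0.08,0,0.08],"delta_rot":[0,0,0],"hand":0}]}}

```text
time_s: 21.7
eef_pos: [0.6069, -0.0782, 0.1695]
eef_rot: [0.017, 0.924, -0.041, 0.381]
wrist_force: [-0.3, -0.3, -2.4]
opening: 0.224
```

Run:
```python
from plan import *
print(foot(),ctrl.get_obs()["q"].round(2),ctrl.get_obs()["wrist_force"])
```

```text
(array([ 0.04278076, -0.03446505,  0.08312384]), np.float64(-5.125949890303448), np.float64(44.83005927274547)) [-0.46 -0.03  2.19  0.84  0.35  0.49] [-0.25758745 -0.29559443 -2.35811876]
```

Call:
{"api": "drive_tool", "payload": {"deltas": [{"slide":[0,-0.15,0],"delta_rot":[0,0,0],"hand":0},{"slide":[0,-0.22,0],"delta_rot":[0,0,0],"hand":0},{"slide":[0,-0.25,0],"delta_rot":[0,0,0],"hand":0},{"slide":[0,-0.25,0],"delta_rot":[0,0,0],"hand":0},{"slide":[0,-0.25,0],"delta_rot":[0,0,0],"hand":0}]}}

```text
time_s: 22.32
eef_pos: [0.611, -0.0222, 0.1694]
eef_rot: [0.017, 0.924, -0.042, 0.381]
wrist_force: [-0.7, -0.3, -2.7]
opening: 0.227
```

Call:
{"api": "drive_tool", "payload": {"deltas": [{"slide":[0,-0.25,0],"delta_rot":[0,0,0],"hand":0},{"slide":[0,-0.25,0],"delta_rot":[0,0,0],"hand":0},{"slide":[0,-0.25,0],"delta_rot":[0,0,0],"hand":0},{"slide":[0,-0.25,0],"delta_rot":[0,0,0],"hand":0},{"slide":[0,-0.25,0],"delta_rot":[0,0,0],"hand":0}]}}

```text
time_s: 22.95
eef_pos: [0.6165, 0.0399, 0.1694]
eef_rot: [0.017, 0.924, -0.042, 0.381]
wrist_force: [0.6, -0.1, -1.9]
opening: 0.225
```

Run:
```python
from plan import *
c=ctrl.camera("wrist"); cv2.imwrite("pics/w20.png",c["frame"][:,:,::-1])
print(foot(),ctrl.get_obs()["q"].round(2),ctrl.get_obs()["wrist_force"])
```

```text
(array([0.04169509, 0.08502097, 0.0829429 ]), np.float64(-5.089097626520457), np.float64(44.81284293627793)) [-0.15 -0.    2.16  0.2   0.21  1.33] [-0.95602231  0.50743836 -1.34253562]
```

View pics/w20.png

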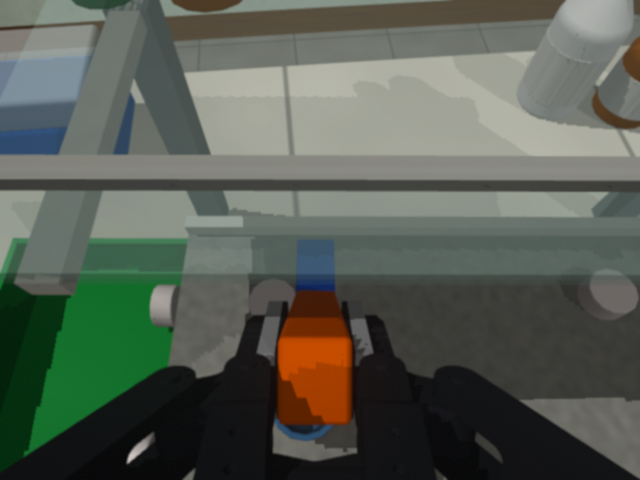

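Call:
{"api": "drive_tool", "payload": {"deltas": [{"slide":[0,-0.25,0],"delta_rot":[0,0,0],"hand":0},{"slide":[0,-0.25,0],"delta_rot":[0,0,0],"hand":0},{"slide":[0,-0.25,0],"delta_rot":[0,0,0],"hand":0},{"slide":[0,-0.25,0],"delta_rot":[0,0,0],"hand":0},{"slide":[0,-0.25,0],"delta_rot":[0,0,0],"hand":0}]}}

```text
time_s: 23.62
eef_pos: [0.6223, 0.1016, 0.1694]
eef_rot: [0.017, 0.924, -0.042, 0.381]
wrist_force: [-0.3, 0.6, -1.7]
opening: 0.228
```

Call:
{"api": "drive_tool", "payload": {"deltas": [{"slide":[0,-0.22,0],"delta_rot":[0,0,0],"hand":0},{"slide":[0,-0.15,0],"delta_rot":[0,0,0],"hand":0},{"slide":[0,0,0],"delta_rot":[0,0,0],"hand":0},{"slide":[0,0.15,0],"delta_rot":[0,0,0],"hand":0},{"slide":[0,0.4,0],"delta_rot":[0,0,0],"hand":0}]}}

```text
time_s: 24.25
eef_pos: [0.6219, 0.0923, 0.1696]
eef_rot: [0.017, 0.923, -0.041, 0.381]
wrist_force: [-0.5, -0.7, -2.1]
opening: 0.223
```

Run:
```python
from plan import *
c=ctrl.camera("wrist"); cv2.imwrite("pics/w21.png",c["frame"][:,:,::-1])
print(foot(),ctrl.get_obs()["q"].round(2),ctrl.get_obs()["wrist_force"])
```

```text
(array([0.04242381, 0.13465538, 0.08289819]), np.float64(-5.2276162867553415), np.float64(44.81143694575424)) [-0.02  0.03  2.12 -0.25  0.21  1.87] [ 0.53292354 -0.8693229  -2.26507315]
```

View pics/w21.png

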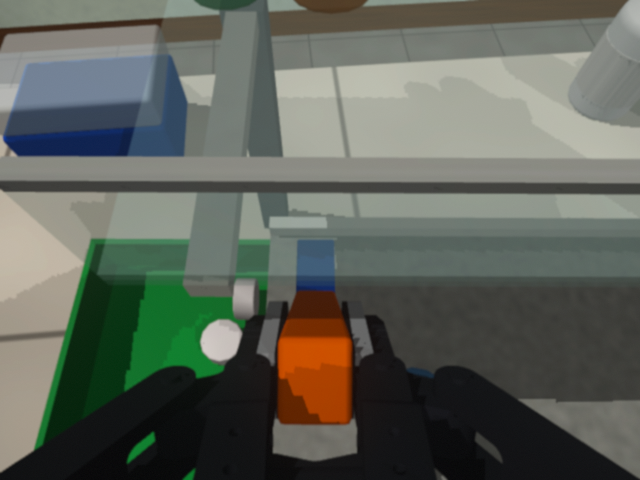

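Call:
{"api": "drive_tool", "payload": {"deltas": [{"slide":[0,0.45,0],"delta_rot":[0,0,0],"hand":0},{"slide":[0,0.45,0],"delta_rot":[0,0,0],"hand":0},{"slide":[0,0.45,0],"delta_rot":[0,0,0],"hand":0},{"slide":[0,0.45,0],"delta_rot":[0,0,0],"hand":0},{"slide":[0,0.3,0],"delta_rot":[0,0,0],"hand":0}]}}

```text
time_s: 24.92
eef_pos: [0.6125, -0.0136, 0.1697]
eef_rot: [0.017, 0.923, -0.042, 0.381]
wrist_force: [-0.5, 0.2, -1.9]
opening: 0.225
```

Call:
{"api": "drive_tool", "payload": {"deltas": [{"slide":[0,0.3,0],"delta_rot":[0,0,0],"hand":0},{"slide":[-0.25,0.2,-0.25],"delta_rot":[0,0,0],"hand":0},{"slide":[-0.3,0,-0.3],"delta_rot":[0,0,0],"hand":0},{"slide":[-0.3,0,-0.3],"delta_rot":[0,0,0],"hand":0},{"slide":[-0.2,0,-0.2],"delta_rot":[0,0,0],"hand":0}]}}

```text
time_s: 25.55
eef_pos: [0.5355, -0.0306, 0.1695]
eef_rot: [0.017, 0.923, -0.042, 0.381]
wrist_force: [-0.6, 0.1, -0.9]
opening: 0.228
```

Run:
```python
from plan import *
print(foot(),ctrl.get_obs()["q"].round(2),ctrl.get_obs()["wrist_force"])
```

```text
(array([-0.03261286,  0.00651526,  0.08312561]), np.float64(-5.213363530490341), np.float64(44.84478904292209)) [-0.42 -0.24  2.36  0.74  0.35  0.63] [-0.62054422  0.1456845  -0.90245309]
```

Call:
{"api": "drive_tool", "payload": {"deltas": [{"slide":[0,0.5,0],"delta_rot":[0,0,0],"hand":0},{"slide":[0,0.6,0],"delta_rot":[0,0,0],"hand":0},{"slide":[0,0.6,0],"delta_rot":[0,0,0],"hand":0},{"slide":[0,0.6,0],"delta_rot":[0,0,0],"hand":0},{"slide":[0,0.3,0],"delta_rot":[0,0,0],"hand":0}]}}

```text
time_s: 26.18
eef_pos: [0.5246, -0.1622, 0.1702]
eef_rot: [0.018, 0.923, -0.043, 0.381]
wrist_force: [-0.2, 0.9, -2.0]
opening: 0.226
```

Run:
```python
from plan import *
c=ctrl.camera("wrist"); cv2.imwrite("pics/w22.png",c["frame"][:,:,::-1])
print(foot(),ctrl.get_obs()["q"].round(2),ctrl.get_obs()["wrist_force"])
```

```text
(array([-0.03144368, -0.12690683,  0.08408492]), np.float64(-5.507414911352059), np.float64(44.913650398023364)) [-0.8  -0.18  2.32  0.98  0.59  0.13] [-0.39801918 -1.74722668 -0.95314059]
```

View pics/w22.png

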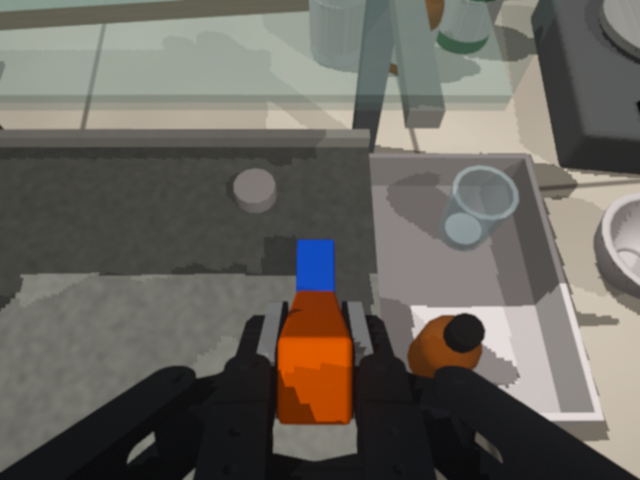

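Call:
{"api": "drive_tool", "payload": {"deltas": [{"slide":[0.2,0,0.2],"delta_rot":[0,0,0],"hand":0},{"slide":[0.24,0,0.24],"delta_rot":[0,0,0],"hand":0},{"slide":[0.24,0,0.24],"delta_rot":[0,0,0],"hand":0},{"slide":[0.24,0,0.24],"delta_rot":[0,0,0],"hand":0},{"slide":[0.14,0,0.14],"delta_rot":[0,0,0],"hand":0}]}}

```text
time_s: 26.85
eef_pos: [0.6, -0.1665, 0.1697]
eef_rot: [0.017, 0.923, -0.042, 0.381]
wrist_force: [-0.4, -0.7, -1.4]
opening: 0.227
```

Run:
```python
from plan import *
c=ctrl.camera("wrist"); cv2.imwrite("pics/w23.png",c["frame"][:,:,::-1])
print(foot(),ctrl.get_obs()["q"].round(2),ctrl.get_obs()["wrist_force"])
```

```text
(array([ 0.04447233, -0.12333621,  0.08360812]), np.float64(-5.189435120304164), np.float64(44.89050847708111)) [-0.67  0.01  2.15  0.97  0.48  0.23] [ 0.80222995 -0.31933184 -0.78686126]
```

View pics/w23.png

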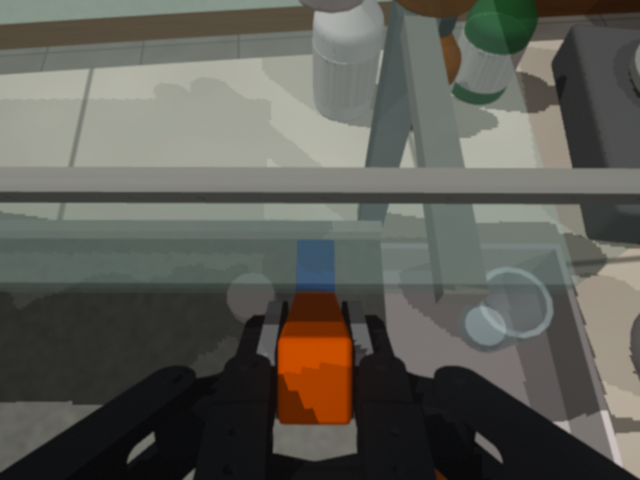

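Push tablet c the whole way.

Call:
{"api": "drive_tool", "payload": {"deltas": [{"slide":[0,-0.15,0],"delta_rot":[0,0,0],"hand":0},{"slide":[0,-0.2,0],"delta_rot":[0,0,0],"hand":0},{"slide":[0,-0.25,0],"delta_rot":[0,0,0],"hand":0},{"slide":[0,-0.25,0],"delta_rot":[0,0,0],"hand":0},{"slide":[0,-0.25,0],"delta_rot":[0,0,0],"hand":0}]}}

```text
time_s: 27.52
eef_pos: [0.6045, -0.111, 0.1698]
eef_rot: [0.017, 0.923, -0.042, 0.381]
wrist_force: [0.5, 0.5, -0.4]
opening: 0.223
```

Call:
{"api": "drive_tool", "payload": {"deltas": [{"slide":[0,-0.25,0],"delta_rot":[0,0,0],"hand":0},{"slide":[0,-0.25,0],"delta_rot":[0,0,0],"hand":0},{"slide":[0,-0.25,0],"delta_rot":[0,0,0],"hand":0},{"slide":[0,-0.25,0],"delta_rot":[0,0,0],"hand":0},{"slide":[0,-0.25,0],"delta_rot":[0,0,0],"hand":0}]}}

```text
time_s: 28.15
eef_pos: [0.6101, -0.0486, 0.1698]
eef_rot: [0.017, 0.923, -0.042, 0.381]
wrist_force: [0.7, 0.4, -0.8]
opening: 0.228
```

Call:
{"api": "drive_tool", "payload": {"deltas": [{"slide":[0,-0.25,0],"delta_rot":[0,0,0],"hand":0},{"slide":[0,-0.25,0],"delta_rot":[0,0,0],"hand":0},{"slide":[0,-0.25,0],"delta_rot":[0,0,0],"hand":0},{"slide":[0,-0.25,0],"delta_rot":[0,0,0],"hand":0},{"slide":[0,-0.25,0],"delta_rot":[0,0,0],"hand":0}]}}

```text
time_s: 28.78
eef_pos: [0.6156, 0.0137, 0.1697]
eef_rot: [0.017, 0.923, -0.042, 0.381]
wrist_force: [0.4, -1.3, -1.4]
opening: 0.226
```

Run:
```python
from plan import *
c=ctrl.camera("wrist"); cv2.imwrite("pics/w24.png",c["frame"][:,:,::-1])
print(foot(),ctrl.get_obs()["q"].round(2),ctrl.get_obs()["wrist_force"])
```

```text
(array([0.0430377 , 0.05891825, 0.08317763]), np.float64(-5.042322500759007), np.float64(44.84384662476531)) [-0.22 -0.01  2.17  0.42  0.22  1.07] [ 0.17043987  0.93833273 -0.84497755]
```

View pics/w24.png

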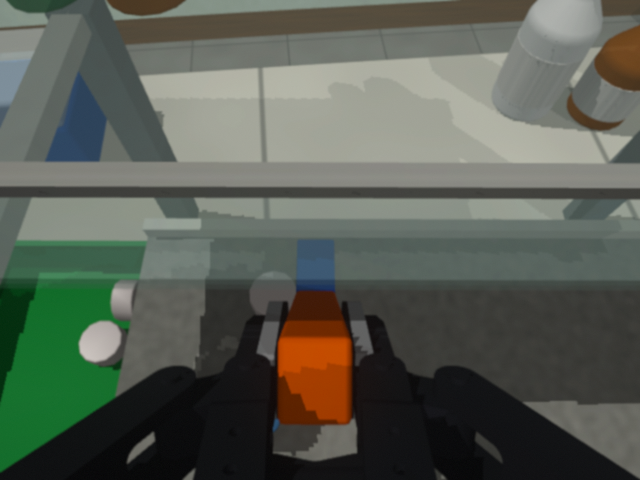

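Call:
{"api": "drive_tool", "payload": {"deltas": [{"slide":[0,-0.25,0],"delta_rot":[0,0,0],"hand":0},{"slide":[0,-0.25,0],"delta_rot":[0,0,0],"hand":0},{"slide":[0,-0.25,0],"delta_rot":[0,0,0],"hand":0},{"slide":[0,-0.25,0],"delta_rot":[0,0,0],"hand":0},{"slide":[0,-0.25,0],"delta_rot":[0,0,0],"hand":0}]}}

```text
time_s: 29.45
eef_pos: [0.6212, 0.0755, 0.1697]
eef_rot: [0.017, 0.923, -0.042, 0.381]
wrist_force: [0.7, -0.7, -2.5]
opening: 0.23
```

Call:
{"api": "drive_tool", "payload": {"deltas": [{"slide":[0,-0.25,0],"delta_rot":[0,0,0],"hand":0},{"slide":[0,-0.25,0],"delta_rot":[0,0,0],"hand":0},{"slide":[0,-0.25,0],"delta_rot":[0,0,0],"hand":0},{"slide":[0,-0.2,0],"delta_rot":[0,0,0],"hand":0},{"slide":[0,0,0],"delta_rot":[0,0,0],"hand":0}]}}

```text
time_s: 30.08
eef_pos: [0.6255, 0.1229, 0.1696]
eef_rot: [0.017, 0.923, -0.041, 0.381]
wrist_force: [-0.6, -0.5, -1.7]
opening: 0.228
```

Call:
{"api": "drive_tool", "payload": {"deltas": [{"slide":[0,0.1,0],"delta_rot":[0,0,0],"hand":0},{"slide":[0,0.3,0],"delta_rot":[0,0,0],"hand":0},{"slide":[0,0.4,0],"delta_rot":[0,0,0],"hand":0},{"slide":[0,0.4,0],"delta_rot":[0,0,0],"hand":0},{"slide":[0,0.3,0],"delta_rot":[0,0,0],"hand":0}]}}

```text
time_s: 30.7
eef_pos: [0.6187, 0.0462, 0.1697]
eef_rot: [0.017, 0.923, -0.042, 0.381]
wrist_force: [0.2, -0.0, -1.5]
opening: 0.227
```

Run:
```python
from plan import *
c=ctrl.camera("wrist"); cv2.imwrite("pics/w25.png",c["frame"][:,:,::-1])
print(foot(),ctrl.get_obs()["q"].round(2),ctrl.get_obs()["wrist_force"])
```

```text
(array([0.04365307, 0.08936546, 0.08335902]), np.float64(-5.2639055640586125), np.float64(44.883979711813254)) [-0.13  0.    2.15  0.15  0.2   1.4 ] [ 1.03583388 -1.03523245 -2.4257059 ]
```

View pics/w25.png

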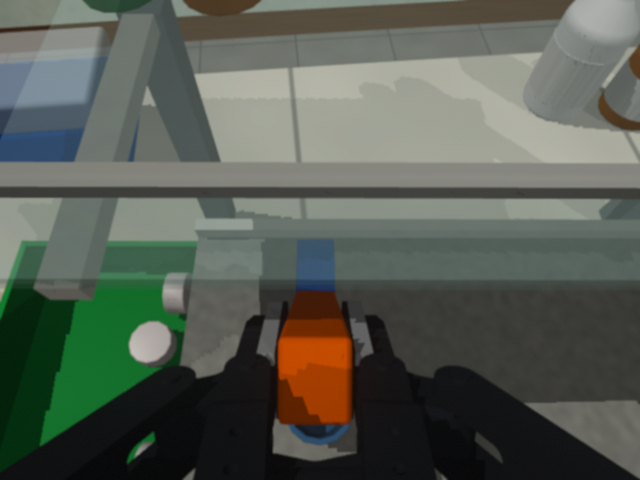

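Call:
{"api": "drive_tool", "payload": {"deltas": [{"slide":[0,0.4,0],"delta_rot":[0,0,0],"hand":0},{"slide":[0,0.4,0],"delta_rot":[0,0,0],"hand":0},{"slide":[0,0.4,0],"delta_rot":[0,0,0],"hand":0},{"slide":[0,0.4,0],"delta_rot":[0,0,0],"hand":0},{"slide":[0,0.4,0],"delta_rot":[0,0,0],"hand":0}]}}

```text
time_s: 31.38
eef_pos: [0.6098, -0.053, 0.1698]
eef_rot: [0.017, 0.923, -0.042, 0.381]
wrist_force: [-0.3, -0.5, -0.7]
opening: 0.227
```

Call:
{"api": "drive_tool", "payload": {"deltas": [{"slide":[-0.25,0.2,-0.25],"delta_rot":[0,0,0],"hand":0},{"slide":[-0.35,0,-0.35],"delta_rot":[0,0,0],"hand":0},{"slide":[-0.35,0,-0.35],"delta_rot":[0,0,0],"hand":0},{"slide":[-0.35,0,-0.35],"delta_rot":[0,0,0],"hand":0},{"slide":[-0.3,0,-0.3],"delta_rot":[0,0,0],"hand":0}]}}

```text
time_s: 32.0
eef_pos: [0.4955, -0.052, 0.1698]
eef_rot: [0.017, 0.923, -0.042, 0.381]
wrist_force: [0.4, 0.4, -1.3]
opening: 0.227
```

Run:
```python
from plan import *
print(foot(),ctrl.get_obs()["q"].round(2),ctrl.get_obs()["wrist_force"])
a=ctrl.camera("scene");b=ctrl.camera("top");c=ctrl.camera("wrist")
cv2.imwrite("pics/w26.png",c["frame"][:,:,::-1])
A=cv2.resize(a["frame"][165:365,270:430,::-1],None,fx=3,fy=3,interpolation=cv2.INTER_CUBIC)
B=cv2.resize(b["frame"][145:305,220:460,::-1],None,fx=3.33,fy=3.33,interpolation=cv2.INTER_CUBIC)[:600,:800]
cv2.imwrite("pics/s26.png",A);cv2.imwrite("pics/t26.png",B)
```

```text
(array([-0.0705394 , -0.01832615,  0.08339283]), np.float64(-5.215243898034482), np.float64(44.866301183261754)) [-0.56 -0.38  2.46  0.8   0.46  0.48] [ 0.36430859  0.36401073 -1.28635531]
```

View pics/w26.png

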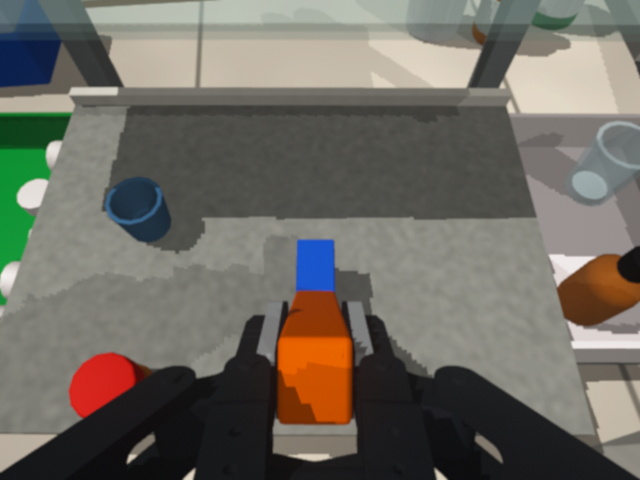

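View pics/s26.png

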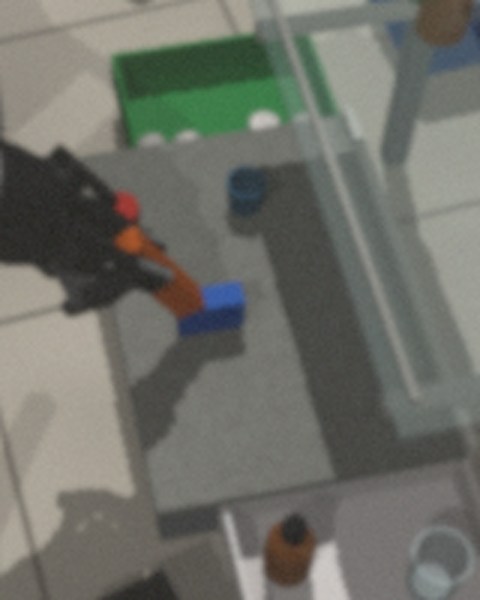

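View pics/t26.png

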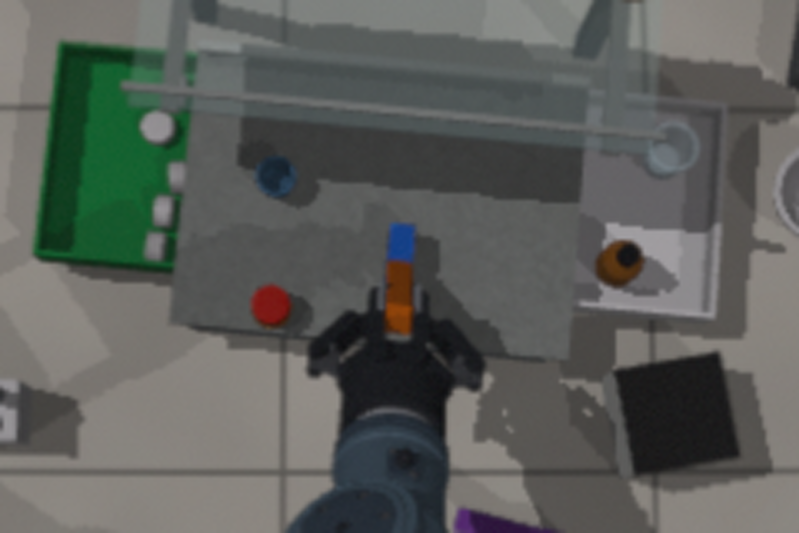

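Run:
```python
from plan import *
T=ctrl.camera("top")
def S(X): d=X[:2]-O; return np.array([d@[c_,s_],d@[-s_,c_]]).round(4)
f=lambda u,v,z:S(plane(T,(220+u/3.33-.35,145+v/3.33-.35),z))
print("tray outer left",f(37,256,.07),f(62,43,.07))
for u,v in((157,128),(177,176),(162,212),(155,246)): print(f(u,v,.055))
print("cr",f(276,172,.11),"jar",f(271,305,.112))
go([])
c=ctrl.camera("scene")
for u,v in((152,137),(187,135),(262,122),(300,120)): print(S(plane(c,(270+u/3-.3,165+v/3-.3),.06)))
```

```text
tray outer left [-0.096   0.2829] [0.0883 0.2829]
[0.025  0.1962]
[-0.0149  0.1749]
[-0.0469  0.1844]
[-0.0764  0.1872]
cr [-0.0156  0.089 ] jar [-0.1249  0.0826]
foot (array([-0.06908281, -0.01898056,  0.08434029]), np.float64(-5.3000786009554774), np.float64(44.962800995477764)) 32.2
[-0.0741  0.1922]
[-0.0434  0.1881]
[0.025  0.1892]
[0.0587 0.1846]
```

Run:
```python
from plan import *
p,r=cur()
RM=toolR(17,45)
p,r=plan(p,r,tcp(-.075,-.019,.125),RT,5,0)
p,r=plan(p,r,np.array([.3735,-.2955,.205]),RM,15,0)
p,r=plan(p,r,np.array([.3735,-.2955,.165]),RM,5,0)
```

```text
[{"slide": [0.097, 0.001, -0.133], "delta_rot": [0.0001, 0.0001, 0.0], "hand": 0}, {"slide": [0.097, 0.001, -0.132], "delta_rot": [0.0001, 0.0, 0.0], "hand": 0}, {"slide": [0.097, 0.001, -0.132], "delta_rot": [0.0001, 0.0001, -0.0001], "hand": 0}, {"slide": [0.098, 0.0, -0.133], "delta_rot": [0.0002, 0.0, 0.0], "hand": 0}, {"slide": [0.097, 0.001, -0.132], "delta_rot": [0.0001, 0.0001, -0.0001], "hand": 0}]
[{"slide": [-0.096, 0.337, -0.084], "delta_rot": [0.0058, 0.0, -0.0058], "hand": 0}, {"slide": [-0.102, 0.334, -0.09], "delta_rot": [0.0058, 0.0, -0.0058], "hand": 0}, {"slide": [-0.108, 0.33, -0.096], "delta_rot": [0.0058, 0.0, -0.0058], "hand": 0}, {"slide": [-0.114, 0.326, -0.102], "delta_rot": [0.0058, 0.0, -0.0058], "hand": 0}, {"slide": [-0.12, 0.322, -0.108], "delta_rot": [0.0058, 0.0, -0.0058], "hand": 0}]
[{"slide": [-0.126, 0.318, -0.114], "delta_rot": [0.0058, 0.0, -0.0058], "hand": 0}, {"slide": [-0.131, 0.313, -0.119], "delta_rot": [0.0058, 0.0, -0.0058], "hand": 0}, {"slide": [-0.137, 0.309, -0.125], "delta_rot": [0.0058, 0.0, -0.0058], "hand": 0}, {"slide": [-0.143,
[... 241 characters left out ...]
e": [-0.159, 0.288, -0.147], "delta_rot": [0.0058, 0.0, -0.0058], "hand": 0}, {"slide": [-0.164, 0.282, -0.152], "delta_rot": [0.0058, 0.0, -0.0058], "hand": 0}, {"slide": [-0.169, 0.276, -0.157], "delta_rot": [0.0058, 0.0, -0.0057], "hand": 0}, {"slide": [-0.174, 0.271, -0.162], "delta_rot": [0.0057, 0.0, -0.0058], "hand": 0}]
[{"slide": [-0.113, 0.0, 0.113], "delta_rot": [0.0, 0.0, 0.0], "hand": 0}, {"slide": [-0.113, 0.0, 0.113], "delta_rot": [0.0, 0.0, 0.0], "hand": 0}, {"slide": [-0.113, 0.0, 0.113], "delta_rot": [0.0, 0.0, 0.0], "hand": 0}, {"slide": [-0.113, 0.0, 0.114], "delta_rot": [0.0, 0.0, 0.0], "hand": 0}, {"slide": [-0.113, 0.0, 0.113], "delta_rot": [0.0, 0.0, 0.0], "hand": 0}]
```

Call:
{"api": "drive_tool", "payload": {"deltas": [{"slide":[0.097,0,-0.132],"delta_rot":[0,0,0],"hand":0},{"slide":[0.097,0,-0.132],"delta_rot":[0,0,0],"hand":0},{"slide":[0.097,0,-0.132],"delta_rot":[0,0,0],"hand":0},{"slide":[0.097,0,-0.132],"delta_rot":[0,0,0],"hand":0},{"slide":[0.097,0,-0.132],"delta_rot":[0,0,0],"hand":0}]}}

```text
time_s: 32.88
eef_pos: [0.4904, -0.0515, 0.211]
eef_rot: [0.017, 0.923, -0.042, 0.381]
wrist_force: [0.7, 0.3, -2.3]
opening: 0.229
```

Call:
{"api": "drive_tool", "payload": {"deltas": [{"slide":[-0.096,0.337,-0.084],"delta_rot":[0.0058,0.0,-0.0058],"hand":0},{"slide":[-0.102,0.334,-0.09],"delta_rot":[0.0058,0.0,-0.0058],"hand":0},{"slide":[-0.108,0.33,-0.096],"delta_rot":[0.0058,0.0,-0.0058],"hand":0},{"slide":[-0.114,0.326,-0.102],"delta_rot":[0.0058,0.0,-0.0058],"hand":0},{"slide":[-0.12,0.322,-0.108],"delta_rot":[0.0058,0.0,-0.0058],"hand":0}]}}

```text
time_s: 33.5
eef_pos: [0.4508, -0.1335, 0.209]
eef_rot: [-0.007, 0.924, 0.018, 0.382]
wrist_force: [0.1, -0.1, -1.8]
opening: 0.228
```

Call:
{"api": "drive_tool", "payload": {"deltas": [{"slide":[-0.126,0.318,-0.114],"delta_rot":[0.0058,0.0,-0.0058],"hand":0},{"slide":[-0.131,0.313,-0.119],"delta_rot":[0.0058,0.0,-0.0058],"hand":0},{"slide":[-0.137,0.309,-0.125],"delta_rot":[0.0058,0.0,-0.0058],"hand":0},{"slide":[-0.143,0.304,-0.131],"delta_rot":[0.0058,0.0,-0.0058],"hand":0},{"slide":[-0.148,0.299,-0.136],"delta_rot":[0.0058,0.0,-0.0058],"hand":0}]}}

```text
time_s: 34.12
eef_pos: [0.4114, -0.2147, 0.2067]
eef_rot: [-0.032, 0.921, 0.077, 0.38]
wrist_force: [0.7, 0.1, -2.0]
opening: 0.222
```

Call:
{"api": "drive_tool", "payload": {"deltas": [{"slide":[-0.154,0.293,-0.142],"delta_rot":[0.0058,0.0,-0.0058],"hand":0},{"slide":[-0.159,0.288,-0.147],"delta_rot":[0.0058,0.0,-0.0058],"hand":0},{"slide":[-0.164,0.282,-0.152],"delta_rot":[0.0058,0.0,-0.0058],"hand":0},{"slide":[-0.169,0.276,-0.157],"delta_rot":[0.0058,0.0,-0.0058],"hand":0},{"slide":[-0.174,0.271,-0.162],"delta_rot":[0.0058,0.0,-0.0058],"hand":0}]}}

```text
time_s: 34.75
eef_pos: [0.3721, -0.2958, 0.2046]
eef_rot: [-0.056, 0.914, 0.137, 0.377]
wrist_force: [-0.4, -0.3, -1.5]
opening: 0.231
```

Run:
```python
from plan import *
print(foot())
p,r=cur()
print(p)
RM=toolR(17,45)
p,r=plan(p,r,np.array([.3735,-.2955,.167]),RM,5,0)
c=ctrl.camera("wrist");cv2.imwrite("pics/w27.png",c["frame"][:,:,::-1])
```

```text
(array([-0.17451148, -0.25764562,  0.1181994 ]), np.float64(16.9800149476451), np.float64(44.80574214602272))
[ 0.37207036 -0.29578733  0.2045994 ]
[{"slide": [-0.102, 0.001, 0.111], "delta_rot": [0.0, 0.0002, 0.0], "hand": 0}, {"slide": [-0.102, 0.0, 0.111], "delta_rot": [0.0, 0.0002, 0.0], "hand": 0}, {"slide": [-0.102, 0.001, 0.111], "delta_rot": [0.0, 0.0002, 0.0], "hand": 0}, {"slide": [-0.102, 0.0, 0.11], "delta_rot": [0.0, 0.0002, 0.0], "hand": 0}, {"slide": [-0.102, 0.001, 0.11], "delta_rot": [0.0001, 0.0003, -0.0001], "hand": 0}]
```

View pics/w27.png

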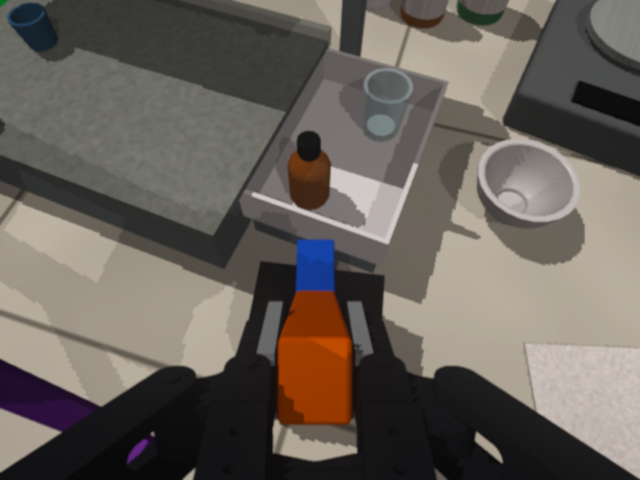

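Call:
{"api": "drive_tool", "payload": {"deltas": [{"slide":[-0.102,0,0.11],"delta_rot":[0,0.0002,0],"hand":0},{"slide":[-0.102,0,0.11],"delta_rot":[0,0.0002,0],"hand":0},{"slide":[-0.102,0,0.11],"delta_rot":[0,0.0002,0],"hand":0},{"slide":[-0.102,0,0.11],"delta_rot":[0,0.0002,0],"hand":0},{"slide":[-0.102,0,0.11],"delta_rot":[0,0.0002,0],"hand":0}]}}

```text
time_s: 35.42
eef_pos: [0.374, -0.294, 0.1663]
eef_rot: [-0.057, 0.914, 0.136, 0.379]
wrist_force: [0.1, 0.1, -1.5]
opening: 0.226
```

Call:
{"api": "drive_tool", "payload": {"deltas": [{"slide":[-0.03,0,0.03],"delta_rot":[0,0,0],"hand":0},{"slide":[-0.015,0,0.015],"delta_rot":[0,0,0],"hand":0},{"slide":[-0.015,0,0.015],"delta_rot":[0,0,0],"hand":0},{"slide":[0,0,0],"delta_rot":[0,0,0],"hand":0},{"slide":[0,0,0],"delta_rot":[0,0,0],"hand":0}]}}

```text
time_s: 36.05
eef_pos: [0.3739, -0.2943, 0.1628]
eef_rot: [-0.057, 0.914, 0.136, 0.379]
wrist_force: [-0.6, -0.6, -1.7]
opening: 0.226
```

Run:
```python
from plan import *
print(foot(),cur()[0],ctrl.get_obs()["wrist_force"])
```

```text
(array([-0.17279207, -0.25602808,  0.07639407]), np.float64(16.990370905694853), np.float64(45.05200504182376)) [ 0.3739293  -0.29433634  0.16279407] [-0.63309693 -0.57710501 -1.65177746]
```

Still ~1.4 mm above the mat; ease down a bit more.

Call:
{"api": "drive_tool", "payload": {"deltas": [{"slide":[-0.01,0,0.01],"delta_rot":[0,0,0],"hand":0},{"slide":[-0.01,0,0.01],"delta_rot":[0,0,0],"hand":0},{"slide":[0,0,0],"delta_rot":[0,0,0],"hand":0},{"slide":[0,0,0],"delta_rot":[0,0,0],"hand":0},{"slide":[0,0,0],"delta_rot":[0,0,0],"hand":0}]}}

```text
time_s: 36.67
eef_pos: [0.374, -0.2944, 0.1614]
eef_rot: [-0.057, 0.914, 0.136, 0.379]
wrist_force: [-0.1, -0.6, 1.5]
opening: 0.225
```

Run:
```python
from plan import *
print(foot(),cur()[0],ctrl.get_obs()["wrist_force"])
```

```text
(array([-0.17275912, -0.25607925,  0.07501291]), np.float64(16.985307096988098), np.float64(45.06439580723752)) [ 0.37395655 -0.29438699  0.16141291] [-0.10173745 -0.55398316  1.52604475]
```

Call:
{"api": "drive_tool", "payload": {"deltas": [{"slide":[0,0,0],"delta_rot":[0,0,0],"hand":0.3},{"slide":[0,0,0],"delta_rot":[0,0,0],"hand":0.5},{"slide":[0,0,0],"delta_rot":[0,0,0],"hand":0.8},{"slide":[0,0,0],"delta_rot":[0,0,0],"hand":1},{"slide":[0,0,0],"delta_rot":[0,0,0],"hand":1}]}}

```text
time_s: 37.3
eef_pos: [0.3739, -0.2942, 0.1612]
eef_rot: [-0.057, 0.914, 0.136, 0.379]
wrist_force: [0.2, 0.4, 0.3]
opening: 1.0
```

Run:
```python
from plan import *
print(ctrl.get_obs()["wrist_force"],ctrl.get_obs()["opening"])
c=ctrl.camera("wrist");cv2.imwrite("pics/w28.png",c["frame"][:,:,::-1])
```

```text
[0.23475209 0.4432432  0.3177421 ] 1.0003941407826997
```

View pics/w28.png

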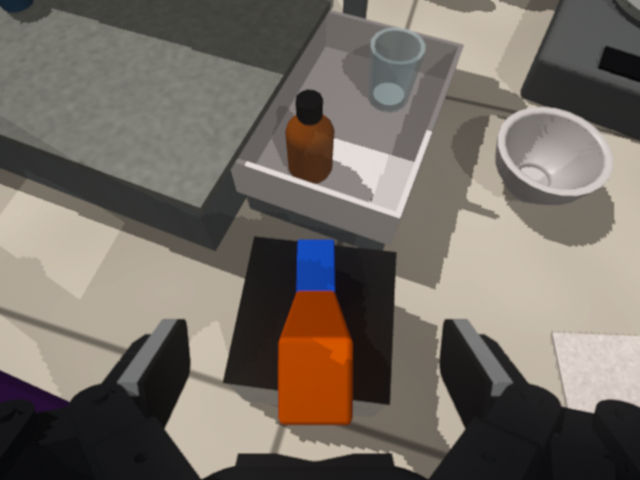

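Standing. Retreat along the tool axis.

Call:
{"api": "drive_tool", "payload": {"deltas": [{"slide":[0,0,-0.3],"delta_rot":[0,0,0],"hand":1},{"slide":[0,0,-0.45],"delta_rot":[0,0,0],"hand":1},{"slide":[0,0,-0.45],"delta_rot":[0,0,0],"hand":1},{"slide":[0,0,-0.45],"delta_rot":[0,0,0],"hand":1},{"slide":[0,0,-0.4],"delta_rot":[0,0,0],"hand":1}]}}

```text
time_s: 37.98
eef_pos: [0.3034, -0.316, 0.2349]
eef_rot: [-0.056, 0.914, 0.136, 0.379]
wrist_force: [-1.0, -0.7, 0.2]
opening: 0.998
```

Call:
{"api": "drive_tool", "payload": {"deltas": [{"slide":[0,0,-0.2],"delta_rot":[0,0,0],"hand":1},{"slide":[0,0,0],"delta_rot":[0,0,0],"hand":1},{"slide":[0,0,0],"delta_rot":[0,0,0],"hand":1},{"slide":[0,0,0],"delta_rot":[0,0,0],"hand":1},{"slide":[0,0,0],"delta_rot":[0,0,0],"hand":1}]}}

```text
time_s: 38.6
eef_pos: [0.298, -0.3171, 0.2404]
eef_rot: [-0.057, 0.914, 0.136, 0.379]
wrist_force: [-0.1, 0.3, 0.6]
opening: 1.001
```

Run:
```python
from fit import *
T=ctrl.camera("top");S=ctrl.camera("scene")
r=fit([T,S],.075,[.41,-.283,.3]); print(r.x,np.degrees(r.x[2]),r.fun)
A=cv2.resize(S["frame"][165:415,230:470,::-1],None,fx=2.4,fy=2.4,interpolation=cv2.INTER_CUBIC)
B=cv2.resize(T["frame"][145:305,220:460,::-1],None,fx=3.33,fy=3.33,interpolation=cv2.INTER_CUBIC)[:600,:800]
cv2.imwrite("pics/s30.png",A);cv2.imwrite("pics/t30.png",B)
```

```text
[(162, 274), (254, 501)]
[ 0.41010109 -0.28179982  0.33026991] 18.923071676033896 279.73333333333335
```

View pics/s30.png

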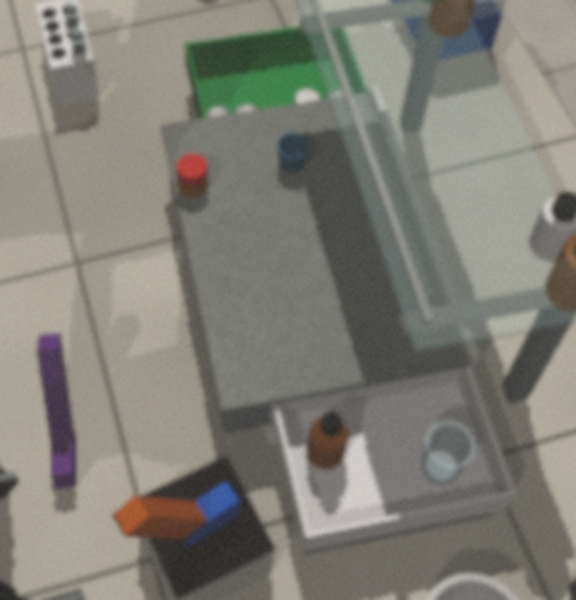

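View pics/t30.png

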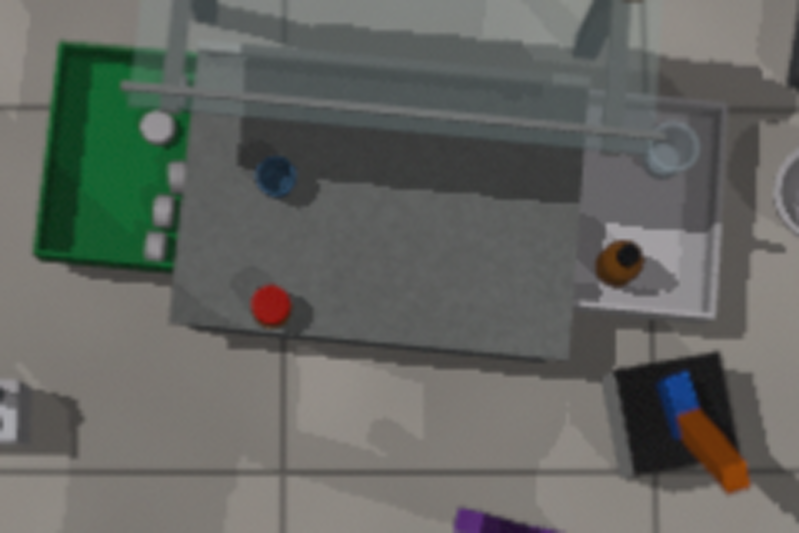

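Run:
```python
from bench import ctrl
print(ctrl.get_obs()["time_s"],ctrl.get_obs()["wrist_force"])
print(ctrl.hand_in())
```

```text
38.7 [ 0.69230642  0.13259698 -0.33313156]
the job is handed in; nothing more can be done
None
```

I swept all five tablets over the left end into the green tray, one at a time, and stood the scraper back on its mat. I handed the job in at 38.7 s; it gave no verdict.

- **Tablets:** the last pictures show a clear tile. The top view shows four tablets in the tray. The fifth, at the rear behind a shelf post, shows only in the wrist and scene views. At least three stand on edge against the near wall, one of them partly hidden by the tile's end. Their measured centres lie between the walls. I judge all five to be well under 78 mm from how they lie, not by measuring heights. Three of the four seen from above were in the same spots in two views about 6 s apart; I did not re-check the fifth that way.
- **Labware:** after the last sweep the crucible and jar measured where they did before. The other pieces I could see looked unmoved, by eye only; I did not measure them or look at the flask again.
- **Scraper:** it was set down where it was picked up, within about 2 mm, and stands upright. I opened the gripper fully and backed off about 110 mm. The wrist force was then close to zero.
- **Disagreement between views:** separate fits of the scraper's turn at the start differed by about 5 degrees between the top and scene cameras. I gripped at 17 degrees, between them and close to the wrist-camera fit, and the grasp was square.

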